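# Present a cracked-ball suspect to the macro camera on its comparison carrier

### The job

One ceramic bearing ball stands on the ball rest and may be cracked: pick it up with a gentle grip and set it softly into the empty seat of the carrier, beside the reference ball. Then take the carrier by its upright grip, carry it level so that neither ball rolls out of its seat, and present the suspect ball to the macro camera: ball on the lens axis, 100 mm in front of the lens, carrier crosswise to the view. Finish while still holding it there, level and still; leave the camera and everything else on the bench alone.

Things in the scene. Friction and masses are not known exactly. Their poses are not given: they have to be found in the camera images.
- ball_center (a point): centre of the suspect ball: plain white ceramic ball, 30 mm diameter, 85 g, on the ball rest at the start. It may be cracked: squeezed between two fingers it stands about 45 N from each; a fall of over 6 mm would break it. Its axes turn as it rolls and mean nothing.
- ref_ball_center (a point): centre of the reference ball: the same white 30 mm, 85 g ball, lying loose in the other seat of the carrier. Its axes mean nothing.
- ball_rest: Loose steel ball rest, 450 g: round foot 60 mm across and 12 mm high, a neck, and an open black collar 25 mm across (narrower than the ball) with its rim 34 mm above the bench; on it the ball's centre is 46.7 mm above the bench and the ball sinks 2.3 mm into the mouth. Origin: centre of the underside.
- tray_grip (a point): Point to take the loose aluminium carrier (300 g): on the centre of its flat upright grip (12 mm thick in x, 34 wide in y, top 64 mm above the carrier's underside, its foot 40 x 34 mm up to 13 mm), 44 mm above the underside. Plate 56 (x) by 178 mm (y), top at 8 mm, turned-up long edges to 13 mm. x across the plate, y along it towards the empty seat, z up.
- pocket_empty (a point): Where a ball's centre is when it lies in the carrier's empty seat: 65 mm along +y from the grip, 34.7 mm above the underside. Each seat is a black collar 25 mm across, rim 22 mm above the underside, with a 16 mm open mouth; a ball sinks 2.3 mm into it and rolls out beyond about 30 degrees of tilt, sooner if jerked. Axes as tray_grip.
- pocket_ref (a point): The same for the reference ball's seat, 65 mm along -y from the grip. Axes as tray_grip.
- camera: Fixed macro camera on a column stand: base plate 130 x 150 mm, 18 mm high; column 25 mm across, 292 mm high, 35 mm behind the origin; black head 44 mm square whose lens looks level along -x of this frame, 200 mm above the bench, with a ring light 60 mm across. Origin: centre of the base's underside.
- lens_front (a point): centre of the lens's front face, on the lens axis, 70 mm in front (-x) of the camera's origin, 200 mm above the bench. Axes as the camera's: -x is the viewing direction, z up.
- view_point (a point): the point on the lens axis 100 mm in front of the lens, 200 mm above the bench, where the camera is focused: the suspect ball's centre belongs here. Axes as the camera's.
- specimen_1: bystander: black round mounted specimen, 30 mm across, 18 mm high, in the middle of the bench between rest and carrier. Origin at the centre of its underside.
- marker: bystander: marker pen 136 mm long, 18 mm thick, lying. Origin under its middle; lies along its y.
- tweezers: bystander: steel tweezers 134 mm long (y), 9 mm high, lying. Origin under the middle.
There are look-alikes about, which are no part of the job. What is shaped like the part that bears ball_center but yellow is not meant.

How it is judged (in metres and radians):
On the way, in this order (a step that is already met when the one before it is completed fails the run):
1. the suspect ball lies in the carrier's empty seat, released, the carrier still on the bench with the reference ball in its seat (distance between ball_center and pocket_empty below 0.004 m and distance between ref_ball_center and pocket_ref below 0.004 m and contact force between the fingers and ball below 0.1 N and height (world z) of tray_grip below 0.05 m), for 0.3 s.
2. the carrier is lifted clear of the bench by its grip, both balls in their seats (distance between ball_center and pocket_empty below 0.004 m and distance between ref_ball_center and pocket_ref below 0.004 m and contact force between the fingers and ball below 0.1 N and height (world z) of tray_grip above 0.09 m and contact force between the fingers and tray above 1 N), for 0.2 s.
At the end, for the whole second after the job is handed in: Carrier held by its grip, touching nothing else; both balls within 4 mm of seated, no finger on them; suspect ball within 12 mm of the point 100 mm before the lens; carrier level within 4 degrees, crosswise to the view within 17 degrees, slower than 20 mm/s and 0.15 rad/s (distance between ball_center and pocket_empty below 0.004 m and distance between ref_ball_center and pocket_ref below 0.004 m and distance between ball_center and view_point below 0.012 m and angle between tray_grip's own z axis and vertical below 0.07 rad and angle between the y axis of tray_grip and the y axis of view_point, either way round below 0.3 rad and contact force between the fingers and tray above 1 N and contact force between tray and camera below 0.1 N and contact force between the fingers and ball below 0.1 N and contact force between the fingers and ref_ball below 0.1 N and linear speed of tray below 0.02 m/s and angular speed of tray below 0.15 rad/s); the arm keeps its last pose, push and grip.
It fails at once if the suspect ball is squeezed or pressed with over 100 N in all (50 N a finger), or let go and dropped more than 8 mm (0.4 m/s) (contact force between ball and anything else above 100 N or (contact force between the fingers and ball below 0.1 N and linear speed of ball above 0.4 m/s and height (world z) of tray_grip below 0.05 m)).
It fails at once if the carrier is tipped more than 15 degrees (angle between tray_grip's own z axis and vertical above 0.26 rad).
It fails at once if the suspect ball falls to the bench or the reference ball leaves its seat (height (world z) of ball_center below 0.025 m or distance between ref_ball_center and pocket_ref above 0.008 m).
It fails at once if the camera is struck (contact force between camera and anything else above 5 N).
It fails at once if the ball rest or a bystander on the bench is shifted more than 30 mm (distance of any of ball_rest, specimen_1, marker, tweezers from where it was at the start of the episode above 0.03 m).
It also fails if it takes over 58 s, if anything falls off the work surface, if the arm or the gripper's body presses on something with over 40 N, if the wrist force passes 120 N, or if a joint passes its speed limit or range.

### The arm

A 6-joint arm with a two-finger parallel gripper is mounted at the origin on a cart in front of the work surface, level with it; the furniture and walls round the work are solid. World frame = base frame: x ahead of the robot, y to its left, z up, the work surface at z = 0. Lengths are in m, angles in degrees, forces in N, time in s.
With the tool pointing down it reaches from about 0.325 to 0.775 m from the base axis. Payload 5.5 kg.
Tool frame: the origin (TCP) lies on the centre line of the jaws, within the pads' length; the fingertips stand 22 mm ahead of it and the grasp point (between the pads) lies 3 mm ahead of it; y points along the fingers, x is the direction in which the jaws open and shut, and the axes are right-handed (so a half turn about y gives the same grasp; the last joint's range is limited). The gripper opens to 88 mm and grips with 3 to 60 N. Pads are 20 mm wide; open, the fingers measure 115 mm over their backs; the gripper's body (75 mm by 178 mm) begins 61 mm behind the grasp point.
Start: joints at [63.043, 5.22, 70.514, -0, 104.267, -3.249], TCP at [0.241, 0.549, 0.245] pointing down, gripper open.
Joint ranges: [-164.24, 164.24], [-49.07, 125.15], [9.68, 141.18], [-86.29, 266.29], [3.28, 154.24], [-151.56, 151.56]. Speed limits (degrees/s): [147.25, 147.25, 172.46, 180, 180, 180].

### API

Orientations are given as a 3x3 rotation matrix whose columns are the frame's x, y, z axes.
In Python, from plant import r gives the robot as it stands. The module is installed in compiled form; this text tells all that it offers.
- The arm moves only by the tool play_rows, never from a script. Its argument "plan" is a list of rows, each an object with "turn": the turn, a rotation vector about the tool's x, y, z in rad, a list of three; "translation": the shift along the tool's x, y, z in m, a list of three; "grip": the finger opening in m, from 0 to 0.0878. In form: [{"turn": [ax, ay, az], "translation": [x, y, z], "grip": grip}, ...]. A call has 1 to 20 rows; each row shifts and turns the pose as measured when the row begins, along the tool's axes as they then stand; what a row does not reach is not made up. A row lasts 1/10 s, in which the tool goes at most 50 mm and 8.59 degrees, less where a joint would pass 70% of its speed; a pose out of reach is approached as far as the arm can. A call is refused whole if a number of a shift passes 0.05 or a number of a turn 0.15, either way. A call with a gripper value outside its range is refused whole. The fingers move at their own pace and stop on an object; "force" is the grip in N (left out, the last holds). Time passes only in rows, so rows that do not move let the fingers close. It gives the time, the measured TCP pose, the force and the opening at its end, in the units of the state.
- r.observe(): the state, without advancing time (a new reading comes with each control period).
- r.capture(name): name is "side" or "top"; returns the picture (480x640x3 uint8, red, green, blue); there is no depth.
- r.camera_info(name): a dict with "K" (3x3 intrinsics, pixels), "distortion" ([k1, k2, p1, p2, k3] as OpenCV has them; the pictures are not rectified), "eye" and "rotation" of the camera in the world. Camera axes: x right, y down, z forward; pixel columns grow to the right and rows downward; lengths in m; the calibration is good to about 2 mm. A picture is of the moment at which its call begins. camera_info takes no time and is no camera call.
- r.finish_job(): hands the job in, once; it reports no verdict.
Trained networks look in the newest picture that a camera, given by its name, has taken for a name from the list of things; names that differ only in an ending like _2 or _b are one class to them, and where a whole thing is asked for, a point or a joint stands for the part that bears it (a point fixed in the world has none). Each returns a list of dicts, best first, with "conf" (0 to 1); they miss things now and then, are a little off and sometimes report something else, mostly with a low value. They report only what shows in the picture. A call takes as long as a camera call. They do not tell look-alikes from the thing itself.
- r.spot_in(camera, thing): "point" ([x, y, z] in m, in the coordinates of the camera as it stood for that picture, good to about 4 mm: the middle of the surface that is visible of it).
- r.outline_of(camera, thing): "mask" (480x640 bool, what is visible of it).
The state is a dict: "t": time; "q": joint angles; "qvel": joint speeds; "joint_efforts": joint torques, N m; "eef_pos": TCP position; "eef_rot": TCP orientation; "ft_force": force on the tool from outside, world axes, zero at the start; "wrist_torque": the same for the moment, N m; "grip_width": opening from 0.0 (shut) to 1.0 (fully open).
Only numpy, scipy, OpenCV 4.12 (cv2) and the standard library are available. Lean on these libraries where they do the work, as an engineer would, in place of code of your own. Each camera call takes 0.05 s, during which the arm holds its last target.

## Working session

There is one attempt and no reset: what is moved stays moved. The work goes in short steps, Python scripts to look and compute and a tool call to move; the robot and the scene stay as the last step left them, time stands still between calls to the robot, and variables do not carry over. Pictures are saved under pics/ and viewed, and the job is handed in when it is done.

Besides the shell and the picture viewer there is one more tool, called after ">>>" in YAML: its name, and indented under it one key for each argument. play_rows: Moves the arm, as the interface text tells. Its arguments: {"type":"object","properties":{"plan":{"type":"array"},"force":{"type":"number"}},"required":["plan"]}

```bash
mkdir -p pics; python3 - <<'E'
from plant import r
import cv2,numpy as np
s=r.observe();print(s)
for n in("side","top"):
    im=r.capture(n);cv2.imwrite(f"pics/{n}0.png",im[:,:,::-1]);i=r.camera_info(n);print(n,i)
E
```

```text
{'t': 0.0, 'q': array([ 6.30429891e+01,  5.26349458e+00,  7.05799517e+01, -4.25356073e-04,
        1.04265580e+02, -3.24910586e+00]), 'qvel': array([-0.00915574, -0.06503593, -0.03074692,  0.11244658,  0.03785843,
        0.08018176]), 'joint_efforts': array([-9.46635773e-04, -4.46444106e+01, -4.06455517e+01,  6.99600508e-02,
        2.91102205e-02, -1.36801609e-04]), 'eef_pos': array([0.24114362, 0.54914684, 0.24352179]), 'eef_rot': array([[ 4.02074961e-01, -8.56196112e-04, -9.15606352e-01],
       [ 9.15604781e-01, -1.69937252e-03,  4.02075860e-01],
       [-1.90021207e-03, -9.99998190e-01,  1.00662112e-04]]), 'ft_force': array([ 0.19479307,  0.35594623, -0.19619039]), 'wrist_torque': array([-0.03535335, -0.0015045 ,  0.02122074]), 'grip_width': 1.0006607974271233}
side {'K': array([[517.51490349,   0.        , 316.91201433],
       [  0.        , 517.51490349, 245.42547678],
       [  0.        ,   0.        ,   1.        ]]), 'distortion': array([-0.0699776,  0.       ,  0.       ,  0.       ,  0.       ]), 'eye': array([0.90856819, 0.63701055, 0.78278218]), 'rotation': array([[-0.88110915,  0.31339687, -0.35415967],
       [ 0.47275069,  0.60332244, -0.64226849],
       [ 0.01238754, -0.73333787, -0.67975151]])}
top {'K': array([[456.90992513,   0.        , 328.61289738],
       [  0.        , 456.90992513, 243.49392457],
       [  0.        ,   0.        ,   1.        ]]), 'distortion': array([-0.01006344,  0.        ,  0.        ,  0.        ,  0.        ]), 'eye': array([0.42575114, 0.00541289, 0.9945959 ]), 'rotation': array([[ 0.0044086 , -0.98333135,  0.18176914],
       [-0.99990266, -0.00674099, -0.0122158 ],
       [ 0.01323748, -0.1816976 , -0.98326535]])}
```

View pics/side0.png

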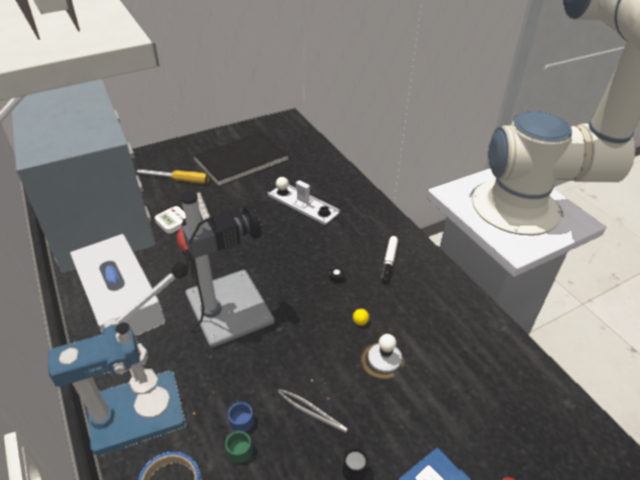

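View pics/top0.png

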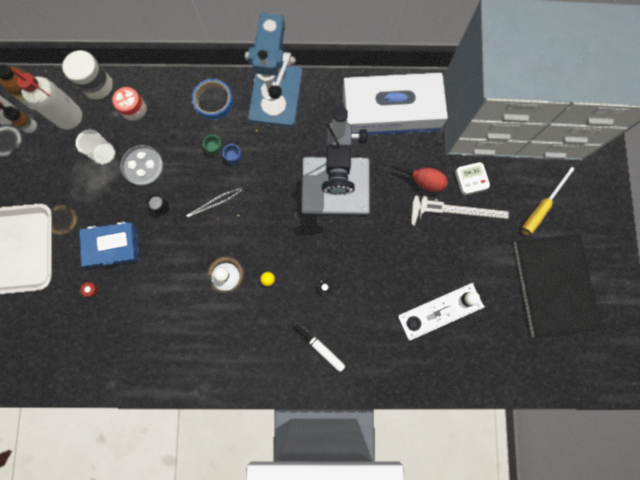

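The white ball on the rest is at top (222,274) and side (387,343). The yellow ball at top (268,279) and side (361,317) is the look-alike. The carrier is at top (441,312), with its reference ball at (470,299) and its empty seat at (413,323). The macro camera is at top (337,180). I'll measure these and take enlarged crops to confirm.

```bash
cat > h.py <<'E'
from plant import r
import cv2,numpy as np
def ray(n,px):
    i=r.camera_info(n)
    p=cv2.undistortPoints(np.array([[px]],float),i['K'],i['distortion'])[0,0]
    d=i['rotation']@np.array([p[0],p[1],1]);return i['eye'],d/np.linalg.norm(d)
def atz(n,px,z):
    e,d=ray(n,px);return e+d*(z-e[2])/d[2]
def tri(p1,p2):
    e1,d1=ray("side",p1);e2,d2=ray("top",p2)
    A=np.stack([d1,-d2],1);t=np.linalg.lstsq(A,e2-e1,rcond=None)[0]
    a=e1+d1*t[0];b=e2+d2*t[1];return (a+b)/2,np.linalg.norm(a-b)
def proj(n,P):
    i=r.camera_info(n);R=i['rotation'].T
    return cv2.projectPoints(np.array(P,float).reshape(-1,1,3),cv2.Rodrigues(R)[0],-R@i['eye'],i['K'],i['distortion'])[0][:,0]
def world(n,p):
    i=r.camera_info(n);return i['eye']+i['rotation']@np.array(p)
E
python3 - <<'E'
from h import *
np.set_printoptions(precision=4,suppress=True)
C={}
for n in("side","top"):
    r.capture(n)
    for th in("ball_center","ball_rest","tray_grip","camera","specimen_1","marker","tweezers"):
        L=r.spot_in(n,th)
        print(n,th,[(round(l['conf'],2),world(n,l['point'])) for l in L[:3]])
        M=r.outline_of(n,th)
        for m in M[:3]:
            ys,xs=np.nonzero(m['mask']);
            print('   mask',round(m['conf'],2),len(xs),xs.mean().round(2),ys.mean().round(2),xs.min(),xs.max(),ys.min(),ys.max())
            np.save(f"m_{n}_{th}.npy",m['mask']) if m is M[0] else 0
T=cv2.imread("pics/top0.png");S=cv2.imread("pics/side0.png")
def crop(I,x,y,w,h,s,name):cv2.imwrite(name,cv2.resize(I[y:y+h,x:x+w],None,fx=s,fy=s,interpolation=cv2.INTER_CUBIC))
crop(T,200,250,90,60,8,"pics/c1.png");crop(T,390,275,100,72,8,"pics/c2.png")
crop(S,255,165,100,70,8,"pics/c3.png");crop(S,345,300,80,60,8,"pics/c4.png");crop(T,290,95,100,145,4,"pics/c5.png");crop(S,165,180,120,170,3,"pics/c6.png")
E
```

```text
side ball_center [(0.62, array([0.536 , 0.2247, 0.0594])), (0.54, array([0.5343, 0.1322, 0.0213])), (0.25, array([ 0.7549, -0.0074,  0.0432]))]
   mask 0.68 223 386.61 342.8 378 395 335 350
   mask 0.45 209 360.44 316.99 353 368 309 325
side ball_rest [(0.76, array([0.5415, 0.2291, 0.0076]))]
   mask 0.85 660 384.33 358.55 369 401 345 371
   mask 0.68 7598 221.69 274.41 181 273 191 346
side tray_grip [(0.78, array([ 0.4674, -0.2378,  0.0115]))]
   mask 0.73 1239 304.35 202.59 269 338 182 223
side camera [(0.79, array([ 0.7529, -0.0067,  0.0424]))]
   mask 0.82 7853 221.34 274.26 180 273 191 346
side specimen_1 [(0.59, array([0.5134, 0.0046, 0.0183]))]
   mask 0.59 221 336.0 274.89 329 343 267 283
side marker [(0.88, array([0.3953, 0.0254, 0.0137]))]
   mask 0.7 403 388.5 260.13 381 396 237 283
side tweezers [(0.59, array([0.699 , 0.2584, 0.0098])), (0.16, array([ 0.7509, -0.0087,  0.0407]))]
   mask 0.97 458 312.7 410.55 282 345 391 430
top ball_center [(0.55, array([0.5255, 0.124 , 0.0243])), (0.51, array([ 0.7302, -0.0185,  0.02  ])), (0.44, array([0.532 , 0.2143, 0.0572]))]
   mas
[... 350 characters left out ...]
ray([0.3897, 0.0148, 0.0123]))]
   mask 0.87 2009 437.4 312.4 398 483 284 339
   mask 0.44 171 324.19 286.97 317 331 280 294
top camera [(0.69, array([ 0.728 , -0.0214,  0.0204])), (0.65, array([ 0.4843, -0.3043,  0.0463]))]
   mask 0.97 4950 336.3 173.2 302 368 106 214
top specimen_1 [(0.74, array([0.6909, 0.2533, 0.0043])), (0.52, array([ 0.5083, -0.0002,  0.0146])), (0.48, array([0.5326, 0.2152, 0.0577]))]
   mask 0.59 167 324.55 287.31 318 331 280 294
top marker [(0.56, array([0.3888, 0.013 , 0.0176])), (0.26, array([0.5328, 0.2138, 0.0548]))]
   mask 0.87 631 318.55 346.32 293 344 322 371
top tweezers [(0.56, array([0.6929, 0.2532, 0.0088]))]
   mask 0.7 25 197.72 210.36 192 203 207 213
```

```bash
cd pics; python3 - <<'E'
import cv2,numpy as np
a=cv2.resize(cv2.imread('c1.png'),(400,300));b=cv2.resize(cv2.imread('c4.png'),(400,300));c=cv2.resize(cv2.imread('c2.png'),(400,300));d=cv2.resize(cv2.imread('c3.png'),(400,300))
cv2.imwrite('d1.png',np.vstack([np.hstack([a,b]),np.hstack([c,d])]))
e=cv2.resize(cv2.imread('c5.png'),(400,580));f=cv2.resize(cv2.imread('c6.png'),(400,580));cv2.imwrite('d2.png',np.hstack([e,f]))
E
```

```text
(no output)
```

View pics/d1.png

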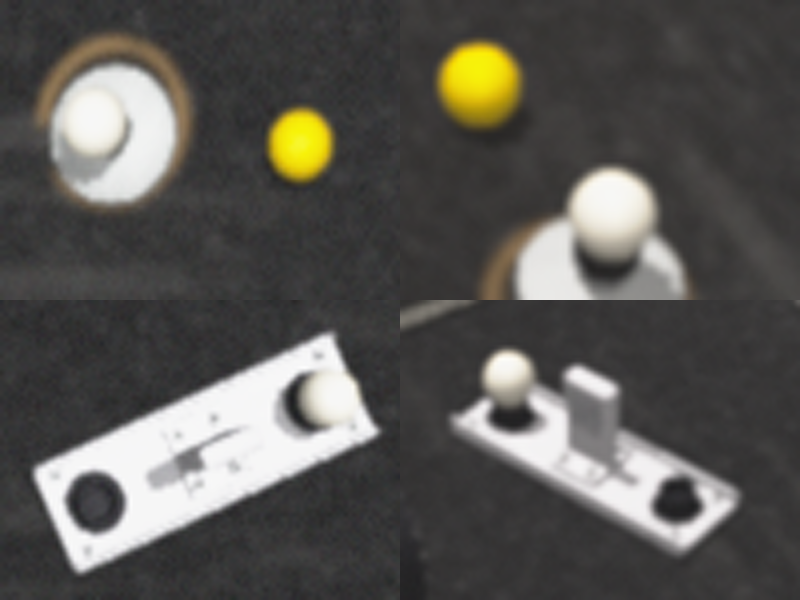

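View pics/d2.png

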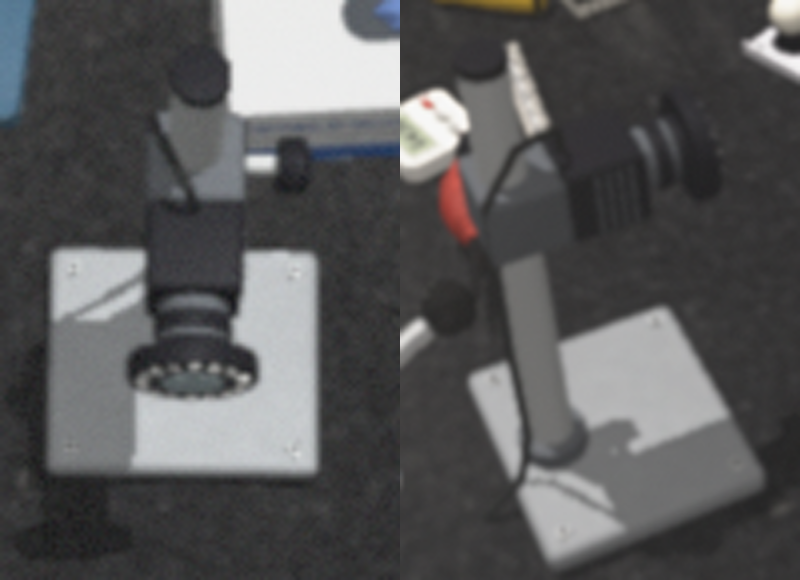

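The crops confirm it: the plain white ball on the black collar of the steel rest is the one meant, and the yellow ball lies beside it. The empty seat is the end with the bare black collar. Next I'll measure more precisely.

```bash
python3 - <<'E'
from h import *
np.set_printoptions(precision=4,suppress=True)
T=cv2.imread("pics/top0.png");S=cv2.imread("pics/side0.png")
def circ(I,c,w=12,hue=False):
    # subpixel: radial gradient fit
    g=cv2.GaussianBlur(I[:,:,0].astype(np.float32),(0,0),0.7)  # blue ch
    from scipy.ndimage import map_coordinates
    c=np.array(c,float)
    for _ in range(6):
        th=np.linspace(0,2*np.pi,72,endpoint=False);rs=np.arange(4,13,0.1)
        P=[];
        for t in th:
            x=c[0]+rs*np.cos(t);y=c[1]+rs*np.sin(t)
            v=map_coordinates(g,[y,x],order=1);d=-np.gradient(v);k=d.argmax()
            P.append((x[k],y[k],d[k]))
        P=np.array(P);ok=P[:,2]>np.percentile(P[:,2],35)
        (e0,ax,an)=cv2.fitEllipse(P[ok,:2].astype(np.float32));c=np.array(e0)
    return c,ax
b={}
for k,n,I,c in(("susp","side",S,(387,342.5)),("susp","top",T,(221,274)),("ref","side",S,(282,184)),("ref","top",T,(471.5,299))):
    b[k,n]=circ(I,c);print(k,n,b[k,n], 'at z', atz(n,b[k,n][0],.0467 if k=='susp' else .0347))
for k in('susp','ref'):print(k,tri(b[k,'side'][0],b[k,'top'][0]))
# carrier outline
for n,I in(("top",T),("side",S)):
    m=np.load(f"m_{n}_tray_grip.npy");
    m=cv2.dilate(m.astype(np.uint8),np.ones((5,5)))
    g=I.min(2); w=((g>130)&(m>0)).astype(np.uint8)
    w=cv2.morphologyEx(w,cv2.MORPH_CLOSE,np.ones((3,3)))
    cs,_=cv2.findContours(w,cv2.RETR_EXTERNAL,cv2.CHAIN_APPROX_NONE);c=max(cs,key=cv2.contourArea)
    print(n,cv2.minAreaRect(c),cv2.boxPoints(cv2.minAreaRect(c)))
for z in(.008,.013):
  pts=np.array([atz("top",p,z) for p in cv2.boxPoints(cv2.minAreaRect(c))]) if n=='top' else None
for n in("side","top"):
    M=np.load(f"m_{n}_ball_rest.npy")
E
```

```text
susp side (array([386.8958, 342.2704]), (16.99738883972168, 17.247652053833008)) at z [0.5342 0.2177 0.0467]
susp top (array([221.1719, 271.9649]), (14.920775413513184, 24.745702743530273)) at z [0.5392 0.2169 0.0467]
ref side (array([281.8668, 182.8522]), (12.14033317565918, 12.745305061340332)) at z [ 0.4884 -0.3077  0.0347]
ref top (array([472.7975, 302.1376]), (18.40487289428711, 21.824296951293945)) at z [ 0.4801 -0.3096  0.0347]
susp (array([0.5372, 0.2178, 0.0491]), np.float64(0.004363105550436313))
ref (array([ 0.4829, -0.3135,  0.0283]), np.float64(0.005731820642709953))
top ((440.773193359375, 310.98968505859375), (28.226621627807617, 83.05531311035156), 66.03751373291016) [[397.0928 314.9587]
 [472.9897 281.2268]
 [484.4536 307.0206]
 [408.5567 340.7526]]
side ((303.4000244140625, 201.6999969482422), (72.00138854980469, 18.782970428466797), 26.56505012512207) [[267.  194. ]
 [275.4 177.2]
 [339.8 209.4]
 [331.4 226.2]]
```

```bash
python3 - <<'E'
import cv2
T=cv2.imread("pics/top0.png");S=cv2.imread("pics/side0.png")
import numpy as np
# gridded crops
def crop(I,x,y,w,h,s,name):
    J=cv2.resize(I[y:y+h,x:x+w],None,fx=s,fy=s,interpolation=cv2.INTER_CUBIC)
    for k in range(0,w,10):
        cv2.line(J,(k*s,0),(k*s,5),(0,255,0),1);cv2.putText(J,str(x+k),(k*s,15),0,.35,(0,255,0),1)
    for k in range(0,h,10):
        cv2.line(J,(0,k*s),(5,k*s),(0,255,0),1);cv2.putText(J,str(y+k),(6,k*s+4),0,.35,(0,255,0),1)
    cv2.imwrite(name,J)
crop(T,392,278,98,66,8,'pics/e1.png');crop(S,260,170,86,58,9,'pics/e2.png');crop(T,295,145,80,75,7,'pics/e3.png');crop(S,180,265,100,85,7,'pics/e4.png')
E
```

```text
(no output)
```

View pics/e1.png

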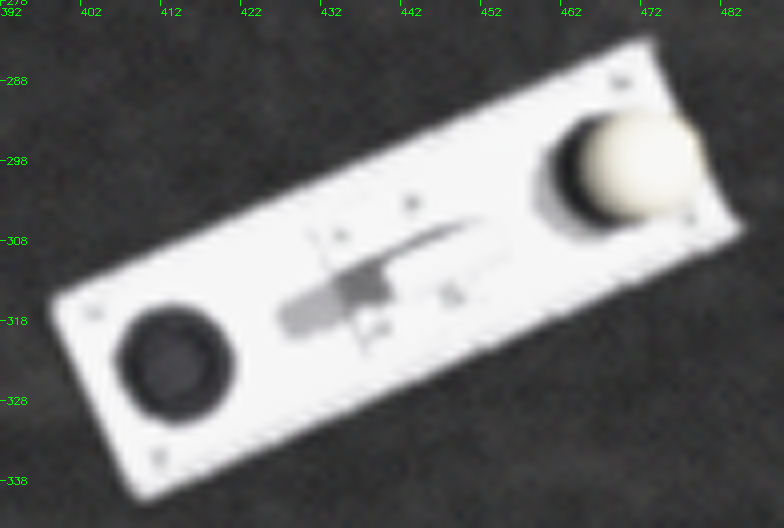

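View pics/e2.png

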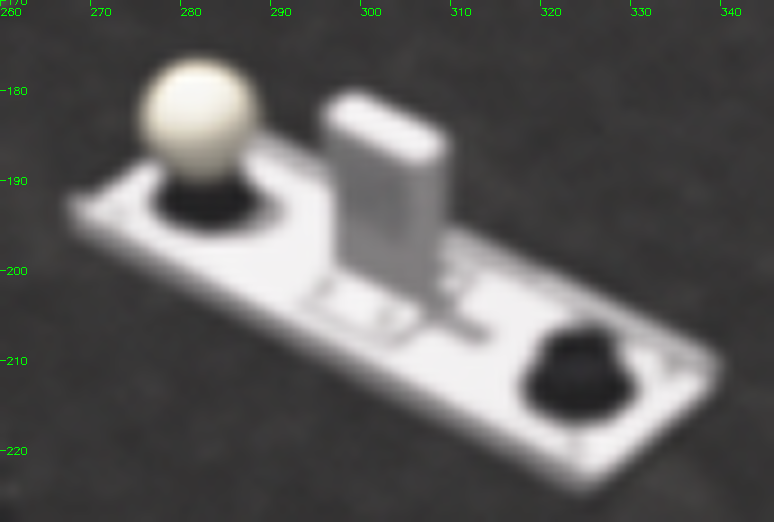

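View pics/e3.png

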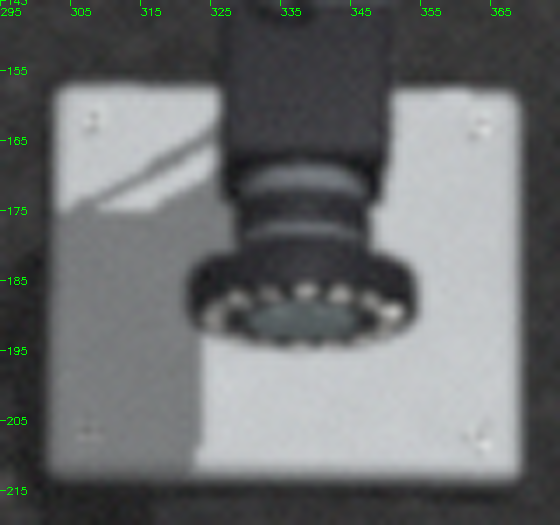

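View pics/e4.png

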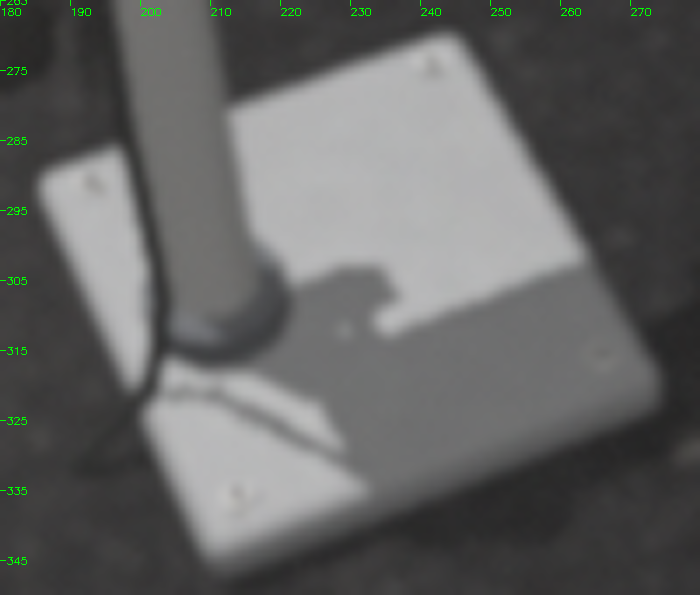

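```bash
cat > fit.py <<'E'
from h import *
from scipy.optimize import least_squares
np.set_printoptions(precision=4,suppress=True)
def full(pts,x0,y0,s):return (np.array(pts,float)+.5)/s-.5+np.array([x0,y0])
def T2(p,L):
    c,s=np.cos(p[2]),np.sin(p[2]);L=np.atleast_2d(np.array(L,float))
    return np.stack([p[0]+c*L[:,0]-s*L[:,1],p[1]+s*L[:,0]+c*L[:,1],L[:,2]],1)
# carrier local, y toward empty seat (image-left in top => world +y)
tc=full([(50,302),(650,38),(745,228),(140,500),(175,363),(642,163)],392,278,8)
Lc=[(28,89,13),(28,-89,13),(-28,-89,13),(-28,89,13),(0,65,22),(0,-65,34.7)]
sc=full([(200,118),(70,205),(720,368),(582,490),(350,92),(443,140)],260,170,9)
Ls=[(0,-65,34.7),(28,-89,13),(-28,89,13),(28,89,10.5),None,None]
cam_t=full([(57,88),(519,92),(520,478),(50,478)],295,145,7)
Lk=[(65,75,18),(65,-75,18),(-65,-75,18),(-65,75,18)]
cam_s=full([(42,185),(455,35),(655,395),(212,560)],180,265,7)
Lks=[(65,-75,18),(-65,-75,18),(-65,75,18),(65,75,18)]
def fit(obs,p0):
    f=lambda p:np.concatenate([(proj(n,T2(p,np.array(L)/1000))-px).ravel() for n,L,px in obs])
    s=least_squares(f,p0,loss='soft_l1');return s.x,f(s.x).reshape(-1,2)
if __name__=="__main__":
    c0=(.467,-.236,.4)
    T=("top",Lc,tc);S=("side",[Ls[0],Ls[1],Ls[2],Ls[3]],sc[:4])
    for o in([T],[S],[T,S]):
        p,e=fit(o,c0);print('carrier',p,np.degrees(p[2]));print(e.T)
    T=("top",Lk,cam_t);S=("side",Lks,cam_s)
    for o in([T],[S],[T,S]):
        p,e=fit(o,(.74,-.02,0));print('cam',p,np.degrees(p[2]));print(e.T)
        print(' lens',T2(p,[(-.07,0,.2)]),'view',T2(p,[(-.17,0,.2)]))
        print(' lens px',proj('top',T2(p,[(-.07,0,.2)])),proj('side',T2(p,[(-.07,0,.2)])))
    print('lens top px',full([(302,315)],295,145,7))
    print('ball',atz('top',(220.7,274.0),.0467),atz('side',(386.6,342.6),.0467),tri((386.6,342.6),(220.7,274.0)))
E
python3 fit.py
```

```text
carrier [ 0.4628 -0.2479  0.41  ] 23.488773392836094
[[ 0.1716 -0.284  -0.5592  0.0281  1.1422 -0.2102]
 [-0.1071  0.0167  0.2504 -0.1877 -0.0361  0.0993]]
carrier [ 0.4642 -0.2443  0.3977] 22.784854522465857
[[ 0.347   0.1994 -0.59    0.0017]
 [ 1.0299  0.0075  0.1004 -0.8571]]
carrier [ 0.4629 -0.2474  0.4078] 23.367211249006377
[[-0.0649 -0.4426 -0.7683 -0.2619  0.887  -0.4093  0.1134  0.0092 -0.6281
   0.1953]
 [-0.2467  0.0411  0.2974 -0.3071 -0.1438  0.1136  0.3409 -0.6004 -1.0265
  -1.9449]]
cam [ 0.7393 -0.0216 -0.    ] -0.001103642690359068
[[-0.4156  0.1169  0.6697 -0.3046]
 [-0.3088 -0.2732  0.5499  0.0327]]
 lens [[ 0.6693 -0.0216  0.2   ]] view [[ 0.5693 -0.0216  0.2   ]]
 lens px [[338.32  190.969]] [[255.2794 219.7215]]
cam [ 0.7422 -0.0151 -0.0117] -0.6710622469938378
[[-1.2167  0.6359  1.8135 -0.7749]
 [-0.4825 -0.0508 -0.6909  1.1921]]
 lens [[ 0.6723 -0.0143  0.2   ]] view [[ 0.5723 -0.0132  0.2   ]]
 lens px [[334.3089 189.378 ]] [[255.3755 222.6064]]
cam [ 0.7404 -0.0196 -0.0038] -0.21747039882003494
[[-1.1771 -0.6559 -0.344  -1.3074 -1.2344  0.2662  1.8675 -0.254 ]
 [-0.8998 -0.6257  0.1798 -0.5879 -1.9986 -1.7657 -2.9833 -0.8923]]
 lens [[ 0.6704 -0.0193  0.2   ]] view [[ 0.5704 -0.019   0.2   ]]
 lens px [[337.079  190.3706]] [[255.2036 220.6439]]
lens top px [[337.7143 189.5714]]
ball [0.535  0.2177 0.0467] [0.5351 0.218  0.0467] (array([0.535 , 0.2178, 0.0464]), np.float64(9.026215234246137e-05))
```

>>> play_rows:
  plan:
    - {"turn": [0,0.15,0],"translation": [0,0,0],"grip": 0.07}
    - {"turn": [0,0.15,0],"translation": [0,0,0],"grip": 0.07}
    - {"turn": [0,0.15,0],"translation": [0,0,0],"grip": 0.07}
    - {"turn": [0,0.15,0],"translation": [0,0,0],"grip": 0.07}
    - {"turn": [0,0.15,0],"translation": [0,0,0],"grip": 0.07}
    - {"turn": [0,0,0],"translation": [0.011,0,-0.035],"grip": 0.07}
    - {"turn": [0,0,0],"translation": [0.011,0,-0.035],"grip": 0.07}
    - {"turn": [0,0,0],"translation": [0.011,0,-0.035],"grip": 0.07}
    - {"turn": [0,0,0],"translation": [0.011,0,-0.035],"grip": 0.07}
    - {"turn": [0,0,0],"translation": [0.011,0,-0.035],"grip": 0.07}
    - {"turn": [0,0,0],"translation": [0.011,0,-0.035],"grip": 0.07}
    - {"turn": [0,0,0],"translation": [0.011,0,-0.035],"grip": 0.07}
    - {"turn": [0,0,0],"translation": [0.011,0,-0.035],"grip": 0.07}
    - {"turn": [0,0,0],"translation": [0.011,0,-0.035],"grip": 0.07}
    - {"turn": [0,0,0],"translation": [0,0,0],"grip": 0.07}
  force: 8

```text
t: 3.1
eef_pos: [0.4608, 0.2884, 0.2438]
eef_rot: [[0.921, 0.001, -0.389], [0.389, -0.0, 0.921], [0.001, -1.0, -0.0]]
ft_force: [1.1, 0.6, 0.3]
grip_width: 0.798
```

```bash
cat >> h.py <<'E'
def go(target,yaw):
    s=r.observe();R=s['eef_rot'];d=np.array(target)-s['eef_pos']
    des=np.array([[np.cos(yaw),0,-np.sin(yaw)],[np.sin(yaw),0,np.cos(yaw)],[0,-1,0]])
    rv=cv2.Rodrigues(R.T@des)[0].ravel()
    print('t %.2f pos %s yaw %.2f grip %.4f F %s'%(s['t'],s['eef_pos'].round(4),np.degrees(np.arctan2(R[1,0],R[0,0])),s['grip_width']*.0878,s['ft_force'].round(2)))
    print('tool shift',(R.T@d).round(4),'turn',rv.round(4),'dist',np.linalg.norm(d).round(4))
E
python3 -c "
from h import *
go((.535,.218,.12),np.radians(23.4))"
```

```text
t 3.10 pos [0.4608 0.2884 0.2438] yaw 22.87 grip 0.0701 F [1.11 0.59 0.31]
tool shift [ 0.0409  0.1238 -0.0936] turn [ 0.0004 -0.0092  0.0007] dist 0.1605
```

>>> play_rows:
  plan:
    - {"turn": [0,-0.009,0],"translation": [0.01,0.025,-0.0234],"grip": 0.07}
    - {"turn": [0,0,0],"translation": [0.01,0.025,-0.0234],"grip": 0.07}
    - {"turn": [0,0,0],"translation": [0.01,0.025,-0.0234],"grip": 0.07}
    - {"turn": [0,0,0],"translation": [0.011,0.025,-0.0234],"grip": 0.07}
    - {"turn": [0,0,0],"translation": [0,0,0],"grip": 0.07}
    - {"turn": [0,0,0],"translation": [0,0,0],"grip": 0.07}

```text
t: 3.7
eef_pos: [0.5374, 0.2192, 0.1431]
eef_rot: [[0.918, 0.004, -0.398], [0.398, 0.005, 0.918], [0.005, -1.0, 0.003]]
ft_force: [-1.0, 0.2, 0.7]
grip_width: 0.795
```

```bash
cat >> h.py <<'E'
def snap(n,x,y,w,h,name,s=None):
    I=r.capture(n)[:,:,::-1];s=s or int(min(780/w,580/h));J=cv2.resize(np.ascontiguousarray(I[y:y+h,x:x+w]),None,fx=s,fy=s,interpolation=cv2.INTER_CUBIC)
    for k in range(0,w,10):cv2.putText(J,str(x+k),(k*s,12),0,.35,(0,255,0),1)
    for k in range(0,h,10):cv2.putText(J,str(y+k),(0,k*s+4),0,.35,(0,255,0),1)
    cv2.imwrite(name,J);return I
E
python3 -c "
from h import *
go((.535,.218,.0527),np.radians(23.4))
print(proj('top',[(.535,.218,.0467)]))
p=r.observe()['eef_pos'];print(proj('top',[p]),proj('side',[p,p-[0,0,.022]]))
snap('side',320,240,130,130,'pics/f1.png',4);snap('top',170,220,120,100,'pics/f2.png',5)
a=cv2.imread('pics/f1.png');b=cv2.imread('pics/f2.png');
"
```

```text
t 3.70 pos [0.5374 0.2192 0.1431] yaw 23.43 grip 0.0698 F [-0.99  0.24  0.69]
tool shift [-0.0032  0.0904 -0.0004] turn [-0.0032  0.0005  0.0053] dist 0.0904
[[220.55958866 273.97609824]]
[[208.71649918 266.70828648]] [[392.09419499 307.70475869]
 [390.58706345 316.39365076]]
```

View pics/f1.png

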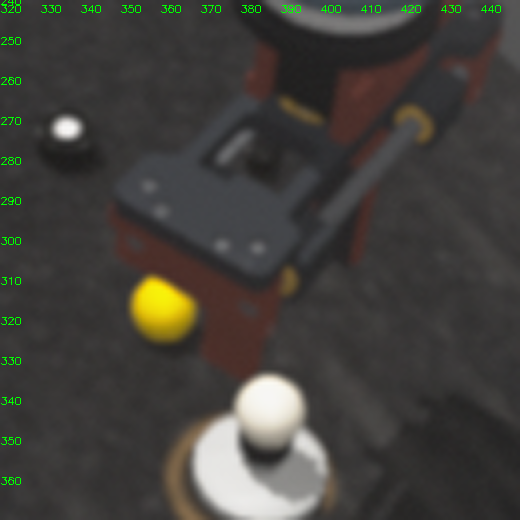

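View pics/f2.png

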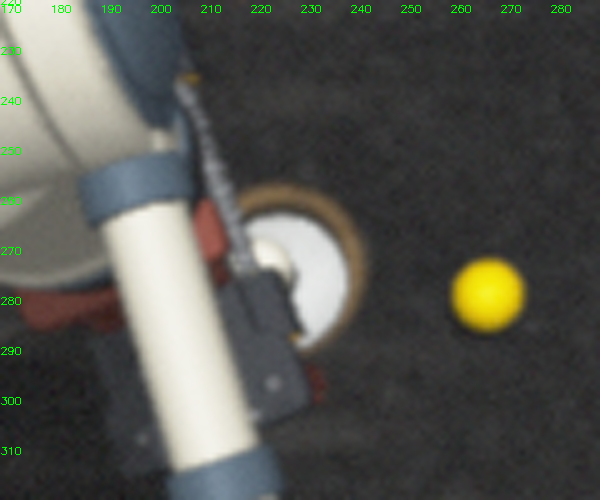

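```bash
python3 -c "
from h import *
s=r.observe();p=s['eef_pos'];R=s['eef_rot']
for sx in(1,-1):
  for x in (.035,.0485):
    print(sx,x,proj('side',[p+R@[sx*x,.022,z] for z in(-.01,.01)]).round(1).tolist())
"
```

```text
1 0.035 [[373.9, 326.5], [384.3, 332.7]]
1 0.0485 [[369.2, 331.7], [379.7, 338.0]]
-1 0.035 [[396.9, 301.1], [407.0, 306.7]]
-1 0.0485 [[401.1, 296.4], [411.2, 302.0]]
```

>>> play_rows:
  plan:
    - {"turn": [-0.003,0,0.005],"translation": [-0.003,0.025,0],"grip": 0.07}
    - {"turn": [0,0,0],"translation": [0,0.025,0],"grip": 0.07}
    - {"turn": [0,0,0],"translation": [0,0.015,0],"grip": 0.06}
    - {"turn": [0,0,0],"translation": [0,0.01,0],"grip": 0.055}
    - {"turn": [0,0,0],"translation": [0,0.006,0],"grip": 0.05}
    - {"turn": [0,0,0],"translation": [0,0,0],"grip": 0.05}

```text
t: 4.4
eef_pos: [0.536, 0.225, 0.0696]
eef_rot: [[0.914, 0.015, -0.405], [0.404, 0.006, 0.915], [0.016, -1.0, -0.0]]
ft_force: [0.6, 0.4, 0.4]
grip_width: 0.574
```

```bash
python3 -c "
from h import *
go((.535,.218,.0527),np.radians(23.4))
snap('side',345,290,90,80,'pics/f3.png',7)
"
```

```text
t 4.40 pos [0.536  0.225  0.0696] yaw 23.86 grip 0.0504 F [0.56 0.45 0.38]
tool shift [-0.004   0.0169 -0.0059] turn [-0.      0.0081  0.0159] dist 0.0183
```

View pics/f3.png

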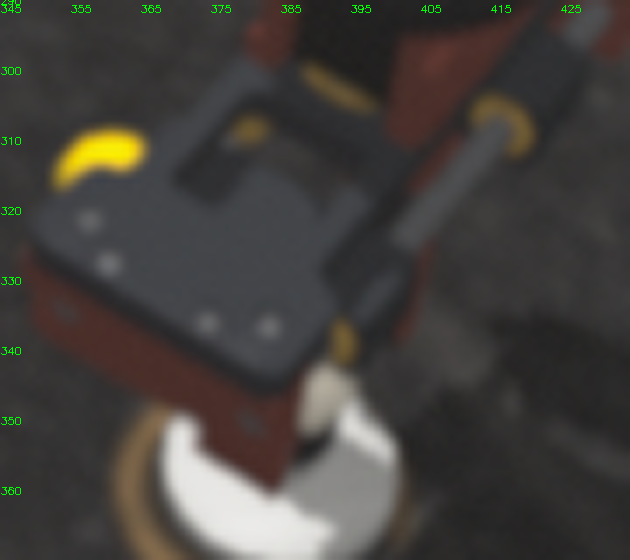

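>>> play_rows:
  plan:
    - {"turn": [0,0.008,0.016],"translation": [-0.002,0,-0.005],"grip": 0.05}
    - {"turn": [0,0,0],"translation": [0,0,0],"grip": 0.05}

```text
t: 4.65
eef_pos: [0.5373, 0.2195, 0.0722]
eef_rot: [[0.918, 0.002, -0.397], [0.397, 0.001, 0.918], [0.002, -1.0, -0.0]]
ft_force: [-0.0, -0.2, 0.0]
grip_width: 0.571
```

```bash
python3 -c "
from h import *
go((.535,.218,.0527),np.radians(23.4))
"
```

```text
t 4.65 pos [0.5373 0.2195 0.0722] yaw 23.37 grip 0.0501 F [-0.02 -0.18  0.03]
tool shift [-0.0028  0.0195 -0.0005] turn [ 0.0004 -0.0006  0.0022] dist 0.0197
```

>>> play_rows:
  plan:
    - {"turn": [0,0,0.002],"translation": [-0.003,0.008,0],"grip": 0.05}
    - {"turn": [0,0,0],"translation": [0,0.006,0],"grip": 0.05}
    - {"turn": [0,0,0],"translation": [0,0.004,0],"grip": 0.05}
    - {"turn": [0,0,0],"translation": [0,0,0],"grip": 0.05}

```text
t: 5.05
eef_pos: [0.5351, 0.2179, 0.0535]
eef_rot: [[0.918, 0.001, -0.396], [0.396, 0.0, 0.918], [0.001, -1.0, -0.0]]
ft_force: [0.5, -0.5, 0.6]
grip_width: 0.569
```

```bash
python3 -c "
from h import *
go((.535,.218,.0527),np.radians(23.4))
"
```

```text
t 5.05 pos [0.5351 0.2179 0.0535] yaw 23.31 grip 0.0500 F [ 0.47 -0.46  0.65]
tool shift [-0.      0.0008  0.0001] turn [ 0.0004 -0.0016  0.0014] dist 0.0008
```

Positioned at the ball. I'll close gently in steps at 8 N.

>>> play_rows:
  plan:
    - {"turn": [0,0,0],"translation": [0,0,0],"grip": 0.044}
    - {"turn": [0,0,0],"translation": [0,0,0],"grip": 0.039}
    - {"turn": [0,0,0],"translation": [0,0,0],"grip": 0.035}
    - {"turn": [0,0,0],"translation": [0,0,0],"grip": 0.032}
    - {"turn": [0,0,0],"translation": [0,0,0],"grip": 0.029}
    - {"turn": [0,0,0],"translation": [0,0,0],"grip": 0.026}
    - {"turn": [0,0,0],"translation": [0,0,0],"grip": 0.02}
    - {"turn": [0,0,0],"translation": [0,0,0],"grip": 0.02}
    - {"turn": [0,0,0],"translation": [0,0,0],"grip": 0.02}
  force: 8

```text
t: 5.95
eef_pos: [0.5346, 0.2178, 0.0537]
eef_rot: [[0.918, 0.0, -0.396], [0.396, -0.0, 0.918], [0.0, -1.0, -0.0]]
ft_force: [-0.5, -0.4, 0.1]
grip_width: 0.34
```

```bash
python3 -c "
from h import *
go((.535,.218,.0527),np.radians(23.4))
snap('side',345,290,90,80,'pics/f4.png',7)
"
```

```text
t 5.95 pos [0.5346 0.2178 0.0537] yaw 23.32 grip 0.0299 F [-0.54 -0.38  0.15]
tool shift [ 0.0005  0.001  -0.    ] turn [ 0.0004 -0.0014  0.0001] dist 0.0011
```

View pics/f4.png

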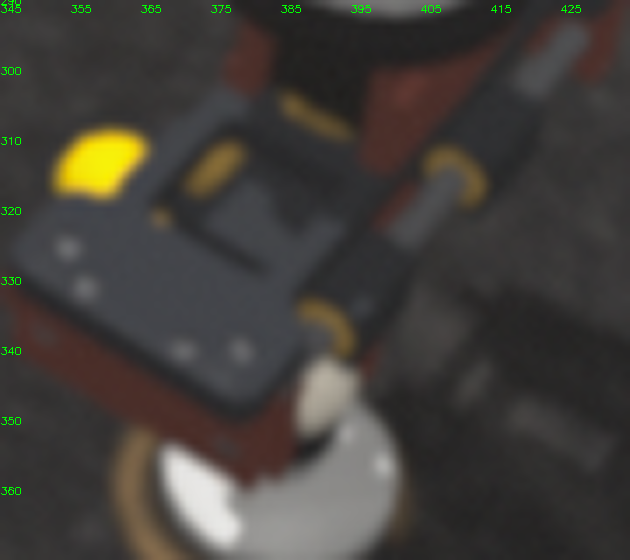

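The fingers stopped at 29.9 mm, which is the ball's diameter. Lifting.

>>> play_rows:
  plan:
    - {"turn": [0,0,0],"translation": [0,0,0],"grip": 0.02}
    - {"turn": [0,0,0],"translation": [0,-0.005,0],"grip": 0.02}
    - {"turn": [0,0,0],"translation": [0,-0.01,0],"grip": 0.02}
    - {"turn": [0,0,0],"translation": [0,-0.02,0],"grip": 0.02}
    - {"turn": [0,0,0],"translation": [0,-0.02,0],"grip": 0.02}
    - {"turn": [0,0,0],"translation": [0,-0.02,0],"grip": 0.02}
    - {"turn": [0,0,0],"translation": [0,-0.02,0],"grip": 0.02}
    - {"turn": [0,0,0],"translation": [0,0,0],"grip": 0.02}
  force: 12

```text
t: 6.8
eef_pos: [0.5349, 0.2181, 0.1555]
eef_rot: [[0.918, 0.002, -0.396], [0.396, 0.001, 0.918], [0.003, -1.0, -0.0]]
ft_force: [0.7, 0.1, -1.7]
grip_width: 0.331
```

```bash
python3 -c "
from h import *
go((.437,-.188,.14),np.radians(23.4))
snap('side',335,250,110,120,'pics/f5.png',5)
"
```

```text
t 6.80 pos [0.5349 0.2181 0.1555] yaw 23.32 grip 0.0290 F [ 0.67  0.08 -1.65]
tool shift [-0.2507  0.015  -0.3341] turn [ 0.0003 -0.0014  0.0025] dist 0.418
```

View pics/f5.png

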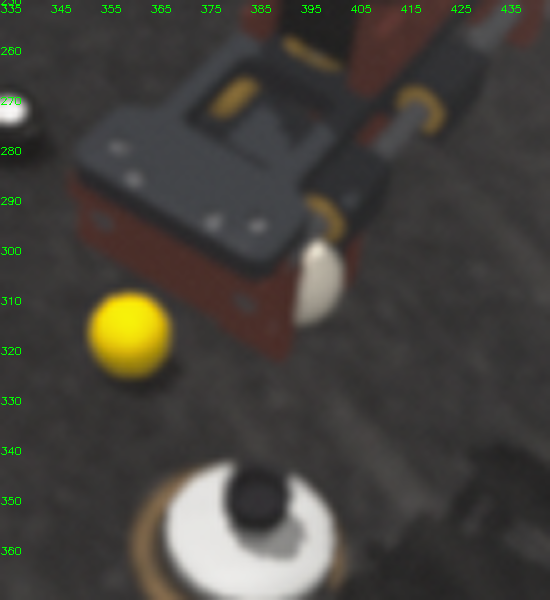

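The white ball is held at side (397,306) and the rest has stayed put. Carrying it over the empty seat.

>>> play_rows:
  plan:
    - {"turn": [0,0,0.002],"translation": [-0.008,0,-0.01],"grip": 0.02}
    - {"turn": [0,0,0],"translation": [-0.015,0,-0.02],"grip": 0.02}
    - {"turn": [0,0,0],"translation": [-0.015,0,-0.02],"grip": 0.02}
    - {"turn": [0,0,0],"translation": [-0.015,0,-0.02],"grip": 0.02}
    - {"turn": [0,0,0],"translation": [-0.015,0,-0.02],"grip": 0.02}
    - {"turn": [0,0,0],"translation": [-0.015,0,-0.02],"grip": 0.02}
    - {"turn": [0,0,0],"translation": [-0.015,0,-0.02],"grip": 0.02}
    - {"turn": [0,0,0],"translation": [-0.015,0,-0.02],"grip": 0.02}
    - {"turn": [0,0,0],"translation": [-0.015,0,-0.02],"grip": 0.02}
    - {"turn": [0,0,0],"translation": [-0.015,0,-0.02],"grip": 0.02}
    - {"turn": [0,0,0],"translation": [-0.015,0,-0.02],"grip": 0.02}
    - {"turn": [0,0,0],"translation": [-0.015,0,-0.02],"grip": 0.02}
    - {"turn": [0,0,0],"translation": [-0.015,0,-0.02],"grip": 0.02}
    - {"turn": [0,0,0],"translation": [-0.015,0,-0.02],"grip": 0.02}
    - {"turn": [0,0,0],"translation": [-0.015,0,-0.02],"grip": 0.02}
    - {"turn": [0,0,0],"translation": [-0.01,0,-0.014],"grip": 0.02}
    - {"turn": [0,0,0],"translation": [0,0,0],"grip": 0.02}
    - {"turn": [0,0,0],"translation": [0,0,0],"grip": 0.02}

```text
t: 8.65
eef_pos: [0.4228, -0.1741, 0.1281]
eef_rot: [[0.919, -0.043, -0.392], [0.392, -0.001, 0.92], [-0.04, -0.999, 0.016]]
ft_force: [0.0, -0.2, -0.3]
grip_width: 0.335
```

```bash
python3 -c "
from h import *
go((.437,-.188,.09),np.radians(23.4))
snap('side',255,150,110,90,'pics/g1.png',6);snap('top',370,250,130,100,'pics/g2.png',6)
p=r.observe()['eef_pos']-[0,0,.007];print(proj('side',[p]),proj('top',[p]))
"
```

```text
t 8.65 pos [ 0.4228 -0.1741  0.1281] yaw 23.12 grip 0.0294 F [ 0.01 -0.18 -0.27]
tool shift [ 0.0091  0.0375 -0.0189] turn [-0.0163 -0.0052 -0.0402] dist 0.0429
[[333.30531569 174.78271531]] [[417.45304697 329.645555  ]]
```

View pics/g1.png

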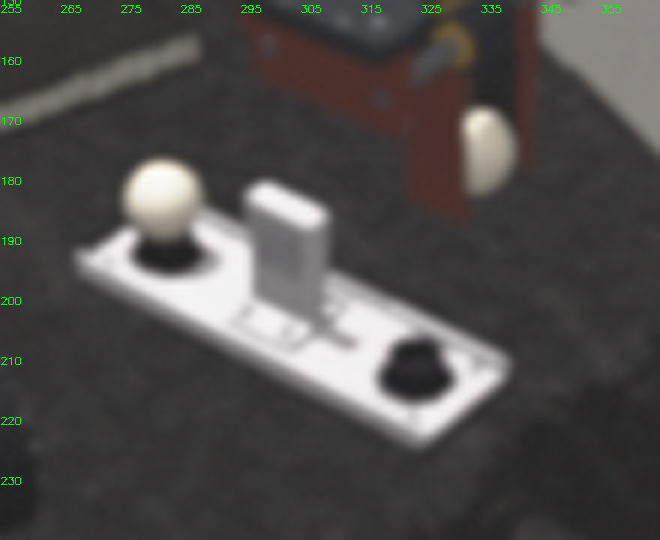

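View pics/g2.png

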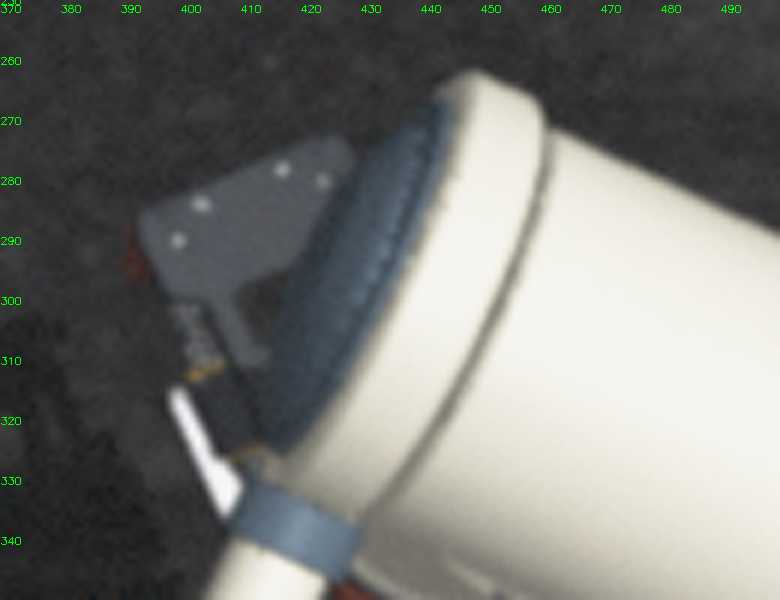

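>>> play_rows:
  plan:
    - {"turn": [-0.016,-0.005,-0.04],"translation": [0.004,0,-0.008],"grip": 0.02}
    - {"turn": [0,0,0],"translation": [0.004,0,-0.008],"grip": 0.02}
    - {"turn": [0,0,0],"translation": [0,0,0],"grip": 0.02}

```text
t: 9.05
eef_pos: [0.4378, -0.1832, 0.1277]
eef_rot: [[0.916, 0.0, -0.402], [0.402, 0.001, 0.916], [0.001, -1.0, 0.001]]
ft_force: [-0.7, -0.3, -1.6]
grip_width: 0.334
```

```bash
python3 -c "
from h import *
from fit import T2
go((.437,-.188,.0417),np.radians(23.4))
for c in((.4629,-.2474,.4078),(.4628,-.2479,.41),(.4642,-.2443,.3977)):
  P=T2(c,[(0,.065,.022),(0,.065,.0347)]);print(P[1],proj('side',P).round(1).tolist(),proj('top',P).round(1).tolist())
I=cv2.imread('pics/side0.png');
"
```

```text
t 9.05 pos [ 0.4378 -0.1832  0.1277] yaw 23.67 grip 0.0293 F [-0.74 -0.3  -1.58]
tool shift [-0.0028  0.086  -0.0041] turn [-0.0006  0.0048  0.0005] dist 0.0861
[ 0.4371 -0.1877  0.0347] [[323.8, 208.2], [323.9, 203.9]] [[414.3, 322.8], [415.5, 322.7]]
[ 0.4369 -0.1883  0.0347] [[323.7, 208.0], [323.9, 203.7]] [[414.6, 322.9], [415.8, 322.8]]
[ 0.439  -0.1844  0.0347] [[323.7, 209.2], [323.9, 204.9]] [[412.7, 321.9], [413.9, 321.8]]
```

>>> play_rows:
  plan:
    - {"turn": [0,0.005,0],"translation": [-0.003,0.02,-0.004],"grip": 0.02}
    - {"turn": [0,0,0],"translation": [0,0.02,0],"grip": 0.02}
    - {"turn": [0,0,0],"translation": [0,0.015,0],"grip": 0.02}
    - {"turn": [0,0,0],"translation": [0,0.01,0],"grip": 0.02}
    - {"turn": [0,0,0],"translation": [0,0,0],"grip": 0.02}
    - {"turn": [0,0,0],"translation": [0,0,0],"grip": 0.02}

```text
t: 9.65
eef_pos: [0.4381, -0.1861, 0.0612]
eef_rot: [[0.916, -0.002, -0.4], [0.4, 0.001, 0.916], [-0.001, -1.0, 0.002]]
ft_force: [0.5, -0.4, -0.2]
grip_width: 0.33
```

```bash
python3 -c "
from h import *
go((.437,-.188,.0417),np.radians(23.4))
snap('side',255,150,110,90,'pics/g3.png',6)
p=r.observe()['eef_pos']-[0,0,.007];print(proj('side',[p]))
"
```

```text
t 9.65 pos [ 0.4381 -0.1861  0.0612] yaw 23.58 grip 0.0289 F [ 0.49 -0.4  -0.22]
tool shift [-0.0018  0.0195 -0.0014] turn [-0.0018  0.0032 -0.0014] dist 0.0196
[[324.03326663 197.74343479]]
```

View pics/g3.png

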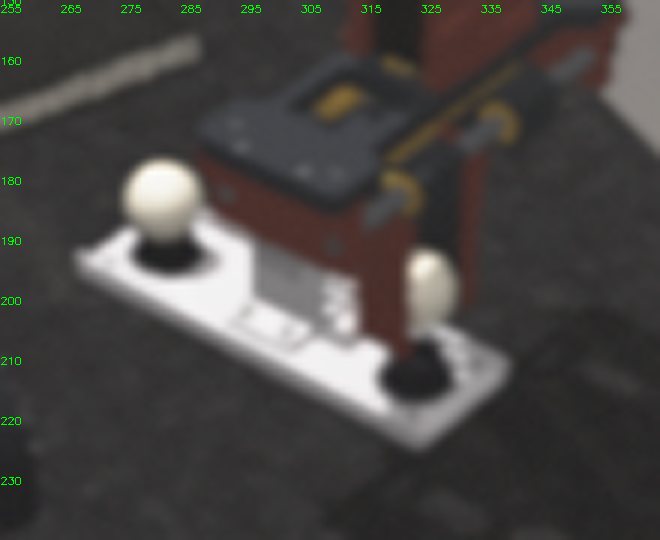

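>>> play_rows:
  plan:
    - {"turn": [-0.002,0.003,0],"translation": [-0.001,0.007,-0.001],"grip": 0.02}
    - {"turn": [0,0,0],"translation": [0,0.005,0],"grip": 0.02}
    - {"turn": [0,0,0],"translation": [0,0.003,0],"grip": 0.02}
    - {"turn": [0,0,0],"translation": [0,0,0],"grip": 0.02}

```text
t: 10.1
eef_pos: [0.4385, -0.1881, 0.0471]
eef_rot: [[0.918, 0.002, -0.397], [0.397, -0.003, 0.918], [0.001, -1.0, -0.003]]
ft_force: [-0.6, 0.3, -1.2]
grip_width: 0.334
```

```bash
python3 -c "
from h import *
go((.437,-.188,.0417),np.radians(23.4))
"
```

```text
t 10.10 pos [ 0.4385 -0.1881  0.0471] yaw 23.38 grip 0.0293 F [-0.61  0.27 -1.21]
tool shift [-0.0014  0.0054  0.0007] turn [ 0.0033 -0.0003  0.0008] dist 0.0056
```

>>> play_rows:
  plan:
    - {"turn": [0.003,0,0],"translation": [-0.001,0.002,0],"grip": 0.02}
    - {"turn": [0,0,0],"translation": [0,0.002,0],"grip": 0.02}
    - {"turn": [0,0,0],"translation": [0,0,0],"grip": 0.02}

```text
t: 10.4
eef_pos: [0.4376, -0.1886, 0.043]
eef_rot: [[0.918, 0.001, -0.397], [0.397, 0.0, 0.918], [0.001, -1.0, -0.0]]
ft_force: [-0.0, -0.3, -0.1]
grip_width: 0.335
```

```bash
python3 -c "
from h import *
go((.437,-.188,.0417),np.radians(23.4))
snap('side',255,150,110,90,'pics/g4.png',6)
"
```

```text
t 10.40 pos [ 0.4376 -0.1886  0.043 ] yaw 23.38 grip 0.0294 F [-0.04 -0.32 -0.14]
tool shift [-0.0003  0.0013  0.0008] turn [ 0.0003 -0.0004  0.0011] dist 0.0016
```

View pics/g4.png

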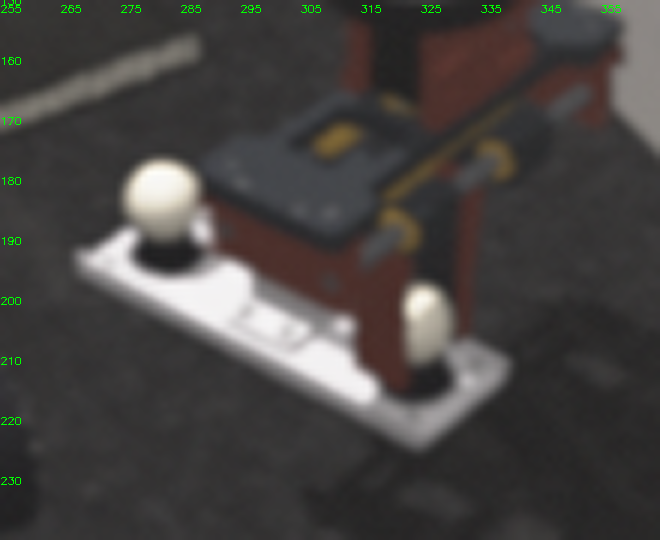

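>>> play_rows:
  plan:
    - {"turn": [0,0,0],"translation": [0,0.0015,0.001],"grip": 0.02}
    - {"turn": [0,0,0],"translation": [0,0,0],"grip": 0.02}

```text
t: 10.65
eef_pos: [0.4376, -0.188, 0.0422]
eef_rot: [[0.918, 0.002, -0.397], [0.397, -0.001, 0.918], [0.002, -1.0, -0.002]]
ft_force: [-0.3, 0.5, -0.3]
grip_width: 0.334
```

```bash
python3 -c "
from h import *
go((.437,-.188,.0417),np.radians(23.4))
"
```

```text
t 10.65 pos [ 0.4376 -0.188   0.0422] yaw 23.37 grip 0.0293 F [-0.26  0.5  -0.26]
tool shift [-0.0006  0.0005  0.0002] turn [ 0.0015 -0.0005  0.0017] dist 0.0008
```

>>> play_rows:
  plan:
    - {"turn": [0,0,0],"translation": [0,0,0],"grip": 0.029}
    - {"turn": [0,0,0],"translation": [0,0,0],"grip": 0.03}
    - {"turn": [0,0,0],"translation": [0,0,0],"grip": 0.031}
    - {"turn": [0,0,0],"translation": [0,0,0],"grip": 0.032}
    - {"turn": [0,0,0],"translation": [0,0,0],"grip": 0.034}
    - {"turn": [0,0,0],"translation": [0,0,0],"grip": 0.038}
    - {"turn": [0,0,0],"translation": [0,0,0],"grip": 0.043}
    - {"turn": [0,0,0],"translation": [0,0,0],"grip": 0.05}
    - {"turn": [0,0,0],"translation": [0,0,0],"grip": 0.05}
  force: 3

```text
t: 11.55
eef_pos: [0.4379, -0.1879, 0.0426]
eef_rot: [[0.918, 0.003, -0.397], [0.397, -0.001, 0.918], [0.002, -1.0, -0.002]]
ft_force: [-0.2, 0.6, 0.7]
grip_width: 0.569
```

```bash
python3 -c "
from h import *
go((.437,-.188,.1417),np.radians(23.4))
snap('side',255,150,110,90,'pics/g5.png',6)
"
```

```text
t 11.55 pos [ 0.4379 -0.1879  0.0426] yaw 23.38 grip 0.0499 F [-0.17  0.6   0.65]
tool shift [-0.0006 -0.0991  0.0001] turn [ 0.0019 -0.0003  0.0024] dist 0.0991
```

View pics/g5.png

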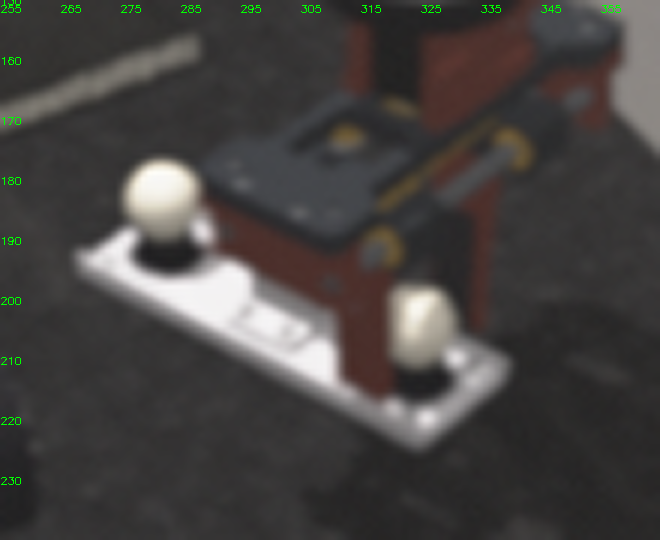

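The ball sits in the seat at side (325,204). Retreating upward.

>>> play_rows:
  plan:
    - {"turn": [0.002,0,0.002],"translation": [0,-0.01,0],"grip": 0.05}
    - {"turn": [0,0,0],"translation": [0,-0.02,0],"grip": 0.05}
    - {"turn": [0,0,0],"translation": [0,-0.025,0],"grip": 0.05}
    - {"turn": [0,0,0],"translation": [0,-0.025,0],"grip": 0.05}
    - {"turn": [0,0,0],"translation": [0,-0.02,0],"grip": 0.05}
    - {"turn": [0,0,0],"translation": [0,0,0],"grip": 0.05}

```text
t: 12.2
eef_pos: [0.4374, -0.1877, 0.1489]
eef_rot: [[0.918, -0.001, -0.397], [0.397, 0.001, 0.918], [-0.0, -1.0, 0.001]]
ft_force: [1.0, 0.2, 1.0]
grip_width: 0.567
```

```bash
python3 -c "
from h import *
go((.463,-.2475,.14),np.radians(23.4))
snap('side',255,150,110,90,'pics/g6.png',6)
print(proj('side',[(.437,-.188,.0347)]))
"
```

```text
t 12.20 pos [ 0.4374 -0.1877  0.1489] yaw 23.38 grip 0.0498 F [0.95 0.23 1.  ]
tool shift [-0.0003  0.0089 -0.065 ] turn [-0.0008 -0.0003 -0.0002] dist 0.0656
[[323.86901918 203.82619848]]
```

View pics/g6.png

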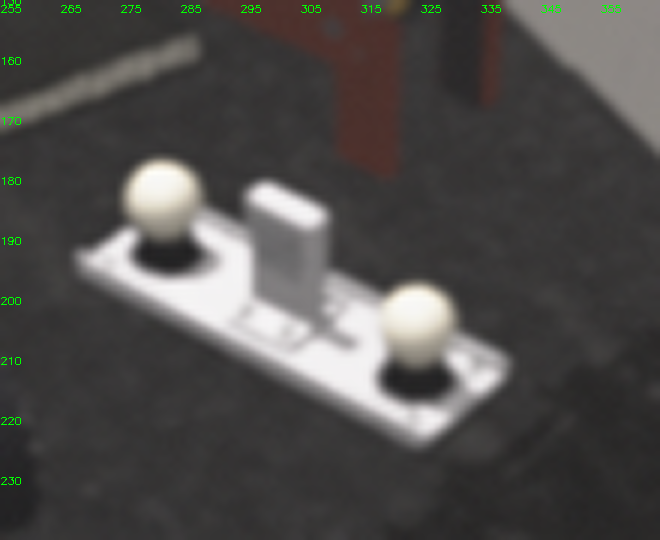

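Both balls sit alike in their collars: suspect at side (324,204), within 0.6 px of the prediction, and reference at (282,183). Now I'll go to the grip.

>>> play_rows:
  plan:
    - {"turn": [0,0,0],"translation": [0,0,-0.02],"grip": 0.05}
    - {"turn": [0,0,0],"translation": [0,0,-0.02],"grip": 0.05}
    - {"turn": [0,0,0],"translation": [0,0,-0.018],"grip": 0.05}
    - {"turn": [0,0,0],"translation": [0,0,0],"grip": 0.045}
    - {"turn": [0,0,0],"translation": [0,0,0],"grip": 0.045}

```text
t: 12.75
eef_pos: [0.4588, -0.2406, 0.1413]
eef_rot: [[0.918, -0.009, -0.398], [0.398, 0.006, 0.918], [-0.006, -1.0, 0.009]]
ft_force: [-0.4, -0.0, 0.0]
grip_width: 0.513
```

```bash
python3 -c "
from h import *
go((.463,-.2475,.047),np.radians(23.4))
"
```

```text
t 12.75 pos [ 0.4588 -0.2406  0.1413] yaw 23.43 grip 0.0450 F [-0.37 -0.04  0.01]
tool shift [ 0.0016  0.0942 -0.0088] turn [-0.0089  0.0005 -0.0057] dist 0.0946
```

>>> play_rows:
  plan:
    - {"turn": [-0.009,0,-0.006],"translation": [0.0015,0.015,-0.0085],"grip": 0.045}
    - {"turn": [0,0,0],"translation": [0,0.02,0],"grip": 0.045}
    - {"turn": [0,0,0],"translation": [0,0.01,0],"grip": 0.045}
    - {"turn": [0,0,0],"translation": [0,0,0],"grip": 0.045}
    - {"turn": [0,0,0],"translation": [0,0,0],"grip": 0.045}

```text
t: 13.25
eef_pos: [0.462, -0.2444, 0.0931]
eef_rot: [[0.917, -0.002, -0.399], [0.399, 0.003, 0.917], [-0.001, -1.0, 0.003]]
ft_force: [-0.3, -0.9, 0.2]
grip_width: 0.514
```

```bash
python3 -c "
from h import *
go((.463,-.2475,.047),np.radians(23.4))
snap('side',255,130,110,90,'pics/g7.png',6)
"
```

```text
t 13.25 pos [ 0.462  -0.2444  0.0931] yaw 23.53 grip 0.0451 F [-0.32 -0.89  0.17]
tool shift [-0.0003  0.0461 -0.0034] turn [-0.0032  0.0023 -0.0009] dist 0.0462
```

View pics/g7.png

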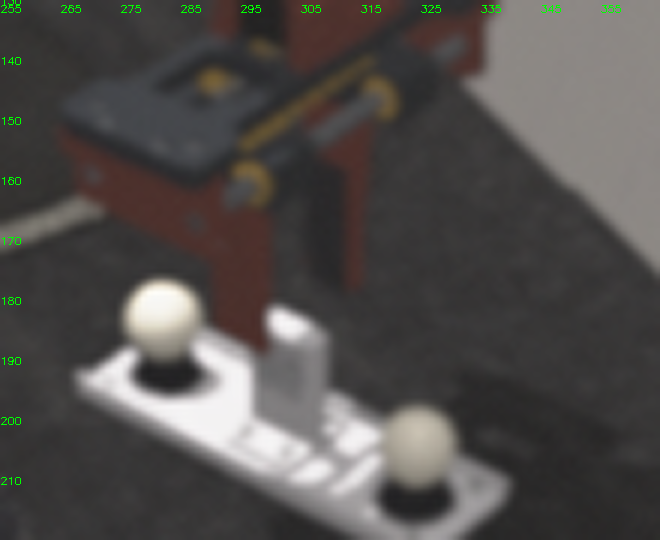

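>>> play_rows:
  plan:
    - {"turn": [-0.003,0.002,0],"translation": [0,0.01,-0.003],"grip": 0.045}
    - {"turn": [0,0,0],"translation": [0,0.01,0],"grip": 0.045}
    - {"turn": [0,0,0],"translation": [0,0.005,0],"grip": 0.045}
    - {"turn": [0,0,0],"translation": [0,0,0],"grip": 0.045}

```text
t: 13.7
eef_pos: [0.4642, -0.2477, 0.0681]
eef_rot: [[0.918, 0.002, -0.398], [0.398, -0.002, 0.918], [0.001, -1.0, -0.003]]
ft_force: [-0.2, 0.5, -0.1]
grip_width: 0.512
```

```bash
python3 -c "
from h import *
go((.463,-.2475,.047),np.radians(23.4))
snap('side',255,130,110,90,'pics/g8.png',6)
"
```

```text
t 13.70 pos [ 0.4642 -0.2477  0.0681] yaw 23.43 grip 0.0449 F [-0.19  0.48 -0.14]
tool shift [-0.0011  0.0211  0.0008] turn [0.0029 0.0005 0.0012] dist 0.0212
```

View pics/g8.png

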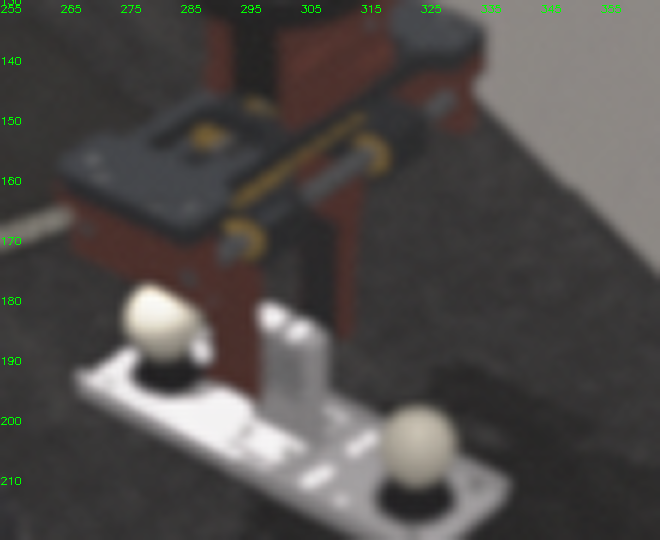

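```bash
python3 -c "
from h import *
s=r.observe();p=s['eef_pos'];R=s['eef_rot']
e,d=ray('side',(266.5,172));
E=R.T@(e-p);D=R.T@d
for x in(.03,.04,.05,.06,.08):
  t=(x-E[0])/D[0];print(x,(E+t*D).round(4))
"
```

```text
0.03 [ 0.03   -0.0067 -0.0836]
0.04 [ 0.04   -0.0164 -0.0737]
0.05 [ 0.05   -0.0261 -0.0639]
0.06 [ 0.06   -0.0358 -0.0541]
0.08 [ 0.08   -0.0552 -0.0345]
```

That edge is the gripper's body, about 58 mm behind the grasp point. It will stay about 50 mm above the reference ball, so I'll descend the rest.

>>> play_rows:
  plan:
    - {"turn": [0.003,0,0],"translation": [-0.001,0.008,0.001],"grip": 0.045}
    - {"turn": [0,0,0],"translation": [0,0.006,0],"grip": 0.04}
    - {"turn": [0,0,0],"translation": [0,0.003,0],"grip": 0.035}
    - {"turn": [0,0,0],"translation": [0,0,0],"grip": 0.03}

```text
t: 14.15
eef_pos: [0.463, -0.2474, 0.0503]
eef_rot: [[0.918, 0.002, -0.397], [0.397, 0.0, 0.918], [0.002, -1.0, -0.0]]
ft_force: [-0.0, 0.0, 0.3]
grip_width: 0.352
```

```bash
python3 -c "
from h import *
go((.463,-.2475,.047),np.radians(23.4))
"
```

```text
t 14.15 pos [ 0.463  -0.2474  0.0503] yaw 23.42 grip 0.0309 F [-0.03  0.02  0.3 ]
tool shift [-0.0001  0.0033 -0.0001] turn [0.0003 0.0003 0.0016] dist 0.0033
```

>>> play_rows:
  plan:
    - {"turn": [0,0,0.001],"translation": [0,0.003,0],"grip": 0.026}
    - {"turn": [0,0,0],"translation": [0,0,0],"grip": 0.022}
    - {"turn": [0,0,0],"translation": [0,0,0],"grip": 0.019}
    - {"turn": [0,0,0],"translation": [0,0,0],"grip": 0.017}
    - {"turn": [0,0,0],"translation": [0,0,0],"grip": 0.016}
    - {"turn": [0,0,0],"translation": [0,0,0],"grip": 0.015}
    - {"turn": [0,0,0],"translation": [0,0,0],"grip": 0.014}
    - {"turn": [0,0,0],"translation": [0,0,0],"grip": 0.013}
    - {"turn": [0,0,0],"translation": [0,0,0],"grip": 0.012}
    - {"turn": [0,0,0],"translation": [0,0,0],"grip": 0.01}
    - {"turn": [0,0,0],"translation": [0,0,0],"grip": 0.008}
  force: 5

```text
t: 15.25
eef_pos: [0.4625, -0.2481, 0.0478]
eef_rot: [[0.918, -0.0, -0.397], [0.397, -0.001, 0.918], [-0.001, -1.0, -0.001]]
ft_force: [-2.1, -1.6, -0.2]
grip_width: 0.134
```

>>> play_rows:
  plan:
    - {"turn": [0,0,0],"translation": [0,0,0],"grip": 0.008}
    - {"turn": [0,0,0],"translation": [0,0,0],"grip": 0.005}
  force: 20

```text
t: 15.45
eef_pos: [0.4625, -0.2481, 0.0478]
eef_rot: [[0.918, -0.0, -0.397], [0.397, -0.001, 0.918], [-0.001, -1.0, -0.001]]
ft_force: [-1.4, -1.2, 0.5]
grip_width: 0.134
```

>>> play_rows:
  plan:
    - {"turn": [0,0,0],"translation": [0,0,0],"grip": 0.002}
    - {"turn": [0,0,0],"translation": [0,0,0],"grip": 0.0}
  force: 40

```text
t: 15.65
eef_pos: [0.4625, -0.2481, 0.0478]
eef_rot: [[0.918, -0.0, -0.397], [0.397, -0.001, 0.918], [-0.001, -1.0, -0.001]]
ft_force: [-1.2, -0.6, 0.2]
grip_width: 0.133
```

```bash
python3 -c "
from h import *
go((.463,-.2475,.147),np.radians(23.4))
snap('side',255,150,110,90,'pics/g9.png',6)
"
```

```text
t 15.65 pos [ 0.4625 -0.2481  0.0478] yaw 23.40 grip 0.0117 F [-1.23 -0.6   0.21]
tool shift [ 0.0006 -0.0992  0.0002] turn [ 0.0011 -0.0001 -0.0009] dist 0.0992
```

View pics/g9.png

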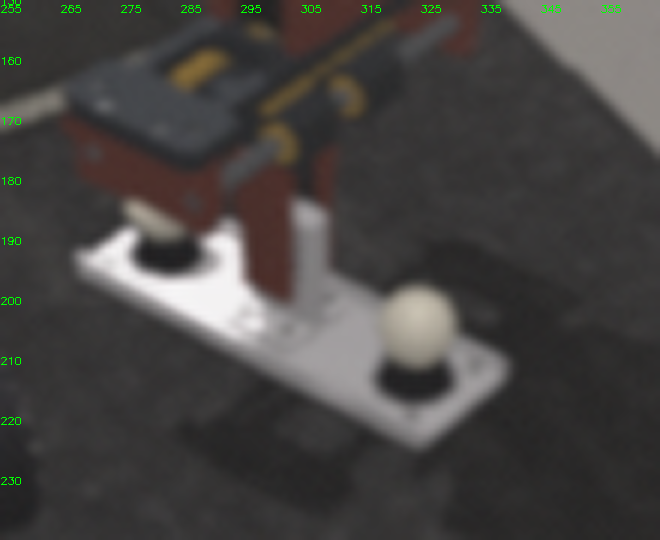

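Gripped at 11.7 mm. Lifting gently with small ramps.

>>> play_rows:
  plan:
    - {"turn": [0,0,0],"translation": [0,-0.002,0],"grip": 0.0}
    - {"turn": [0,0,0],"translation": [0,-0.003,0],"grip": 0.0}
    - {"turn": [0,0,0],"translation": [0,-0.005,0],"grip": 0.0}
    - {"turn": [0,0,0],"translation": [0,-0.006,0],"grip": 0.0}
    - {"turn": [0,0,0],"translation": [0,-0.006,0],"grip": 0.0}
    - {"turn": [0,0,0],"translation": [0,-0.006,0],"grip": 0.0}
    - {"turn": [0,0,0],"translation": [0,-0.005,0],"grip": 0.0}
    - {"turn": [0,0,0],"translation": [0,-0.003,0],"grip": 0.0}
    - {"turn": [0,0,0],"translation": [0,-0.001,0],"grip": 0.0}
    - {"turn": [0,0,0],"translation": [0,0,0],"grip": 0.0}
  force: 40

```text
t: 16.7
eef_pos: [0.4621, -0.2466, 0.0855]
eef_rot: [[0.918, -0.003, -0.398], [0.398, 0.002, 0.918], [-0.002, -1.0, 0.003]]
ft_force: [0.4, -0.3, -4.7]
grip_width: 0.134
```

```bash
python3 -c "
from h import *
go((.570,-.085,.2123),0)
snap('side',255,130,110,95,'pics/h1.png',6)
"
```

```text
t 16.70 pos [ 0.4621 -0.2466  0.0855] yaw 23.42 grip 0.0118 F [ 0.41 -0.32 -4.75]
tool shift [ 0.1631 -0.1268  0.1058] turn [-0.0026  0.4088 -0.0021] dist 0.2321
```

View pics/h1.png

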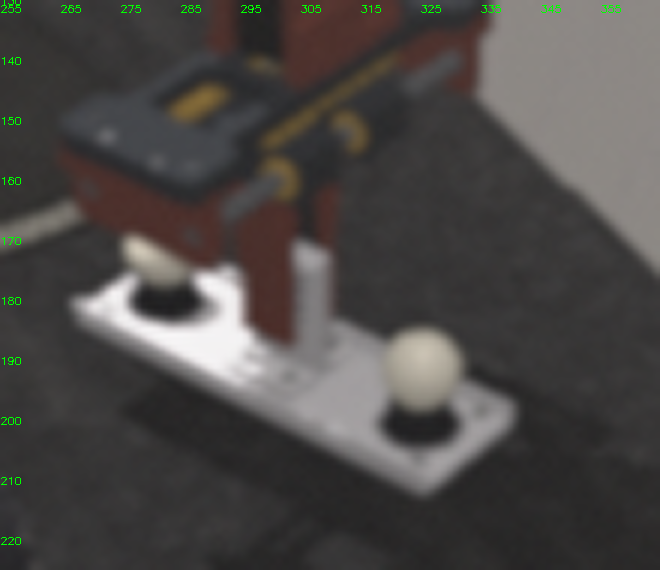

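The carrier is level with both balls seated. The force reads 4.7 N, which matches 470 g. Raising further.

>>> play_rows:
  plan:
    - {"turn": [0,0,0],"translation": [0,-0.003,0],"grip": 0.0}
    - {"turn": [-0.002,0,-0.002],"translation": [0,-0.005,0],"grip": 0.0}
    - {"turn": [0,0,0],"translation": [0,-0.008,0],"grip": 0.0}
    - {"turn": [0,0,0],"translation": [0,-0.01,0],"grip": 0.0}
    - {"turn": [0,0,0],"translation": [0,-0.01,0],"grip": 0.0}
    - {"turn": [0,0,0],"translation": [0,-0.01,0],"grip": 0.0}
    - {"turn": [0,0,0],"translation": [0,-0.01,0],"grip": 0.0}
    - {"turn": [0,0,0],"translation": [0,-0.01,0],"grip": 0.0}
    - {"turn": [0,0,0],"translation": [0,-0.01,0],"grip": 0.0}
    - {"turn": [0,0,0],"translation": [0,-0.01,0],"grip": 0.0}
    - {"turn": [0,0,0],"translation": [0,-0.008,0],"grip": 0.0}
    - {"turn": [0,0,0],"translation": [0,-0.006,0],"grip": 0.0}
    - {"turn": [0,0,0],"translation": [0,-0.004,0],"grip": 0.0}
    - {"turn": [0,0,0],"translation": [0,-0.002,0],"grip": 0.0}
    - {"turn": [0,0,0],"translation": [0,0,0],"grip": 0.0}

```text
t: 18.25
eef_pos: [0.4621, -0.2468, 0.2017]
eef_rot: [[0.918, 0.001, -0.398], [0.398, 0.0, 0.918], [0.001, -1.0, 0.0]]
ft_force: [0.8, -0.0, -4.7]
grip_width: 0.135
```

```bash
python3 -c "
from h import *
go((.570,-.085,.2123),0)
"
```

```text
t 18.25 pos [ 0.4621 -0.2468  0.2017] yaw 23.42 grip 0.0119 F [ 0.76 -0.01 -4.74]
tool shift [ 0.1634 -0.0105  0.1056] turn [-3.000e-04  4.088e-01  1.100e-03] dist 0.1948
```

>>> play_rows:
  plan:
    - {"turn": [0,0.01,0],"translation": [0,0,0],"grip": 0.0}
    - {"turn": [0,0.02,0],"translation": [0,0,0],"grip": 0.0}
    - {"turn": [0,0.03,0],"translation": [0,0,0],"grip": 0.0}
    - {"turn": [0,0.04,0],"translation": [0,0,0],"grip": 0.0}
    - {"turn": [0,0.04,0],"translation": [0,0,0],"grip": 0.0}
    - {"turn": [0,0.04,0],"translation": [0,0,0],"grip": 0.0}
    - {"turn": [0,0.04,0],"translation": [0,0,0],"grip": 0.0}
    - {"turn": [0,0.04,0],"translation": [0,0,0],"grip": 0.0}
    - {"turn": [0,0.04,0],"translation": [0,0,0],"grip": 0.0}
    - {"turn": [0,0.04,0],"translation": [0,0,0],"grip": 0.0}
    - {"turn": [0,0.03,0],"translation": [0,0,0],"grip": 0.0}
    - {"turn": [0,0.02,0],"translation": [0,0,0],"grip": 0.0}
    - {"turn": [0,0.01,0],"translation": [0,0,0],"grip": 0.0}
    - {"turn": [0,0,0],"translation": [0,0,0],"grip": 0.0}

```text
t: 19.65
eef_pos: [0.4602, -0.2457, 0.1951]
eef_rot: [[1.0, -0.008, 0.02], [-0.02, 0.006, 1.0], [-0.008, -1.0, 0.006]]
ft_force: [0.8, -0.5, -5.5]
grip_width: 0.136
```

```bash
python3 -c "
from h import *
go((.570,-.085,.2131),0)
"
```

```text
t 19.65 pos [ 0.4602 -0.2457  0.1951] yaw -1.14 grip 0.0119 F [ 0.85 -0.47 -5.47]
tool shift [ 0.1064 -0.0179  0.1629] turn [-0.006  -0.0199 -0.0082] dist 0.1954
```

>>> play_rows:
  plan:
    - {"turn": [-0.006,-0.01,-0.008],"translation": [0.002,-0.001,0.002],"grip": 0.0}
    - {"turn": [0,-0.01,0],"translation": [0.003,-0.001,0.005],"grip": 0.0}
    - {"turn": [0,0,0],"translation": [0.005,-0.001,0.007],"grip": 0.0}
    - {"turn": [0,0,0],"translation": [0.006,-0.001,0.009],"grip": 0.0}
    - {"turn": [0,0,0],"translation": [0.006,-0.001,0.009],"grip": 0.0}
    - {"turn": [0,0,0],"translation": [0.006,-0.001,0.009],"grip": 0.0}
    - {"turn": [0,0,0],"translation": [0.006,-0.001,0.009],"grip": 0.0}
    - {"turn": [0,0,0],"translation": [0.006,-0.001,0.009],"grip": 0.0}
    - {"turn": [0,0,0],"translation": [0.006,-0.001,0.009],"grip": 0.0}
    - {"turn": [0,0,0],"translation": [0.005,-0.001,0.007],"grip": 0.0}
    - {"turn": [0,0,0],"translation": [0.003,-0.001,0.005],"grip": 0.0}
    - {"turn": [0,0,0],"translation": [0.002,-0.001,0.002],"grip": 0.0}
    - {"turn": [0,0,0],"translation": [0,0,0],"grip": 0.0}

```text
t: 20.95
eef_pos: [0.5218, -0.1546, 0.2082]
eef_rot: [[1.0, 0.001, -0.005], [0.005, 0.0, 1.0], [0.001, -1.0, 0.0]]
ft_force: [0.1, -0.0, -4.9]
grip_width: 0.135
```

```bash
python3 -c "
from h import *
go((.570,-.085,.2131),0)
snap('side',190,90,160,130,'pics/h2.png',4);snap('top',280,90,180,190,'pics/h3.png',3)
"
```

```text
t 20.95 pos [ 0.5218 -0.1546  0.2082] yaw 0.29 grip 0.0118 F [ 0.12 -0.   -4.88]
tool shift [ 0.0485 -0.0048  0.0693] turn [-0.0001  0.0051  0.0009] dist 0.0847
```

View pics/h2.png

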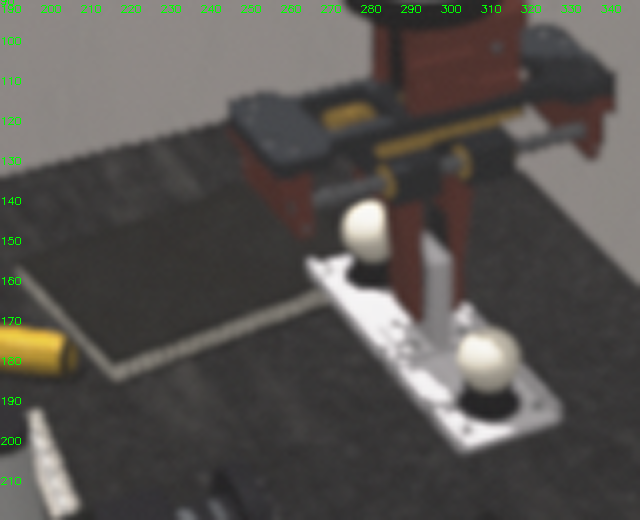

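View pics/h3.png

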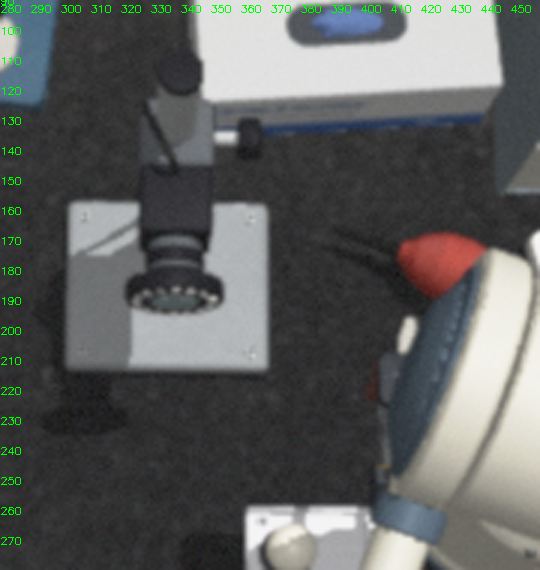

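```bash
python3 -c "
from h import *
print(atz('top',(338,189.7),.2),atz('side',(255,221.5),.2),tri((255,221.5),(338,189.7)))
snap('side',205,190,80,60,'pics/h4.png',9)
"
```

```text
[ 0.67170622 -0.02100296  0.2       ] [ 0.67165917 -0.01736877  0.2       ] (array([ 0.67148692, -0.0205452 ,  0.19789509]), np.float64(0.0019613544654147777))
```

View pics/h4.png

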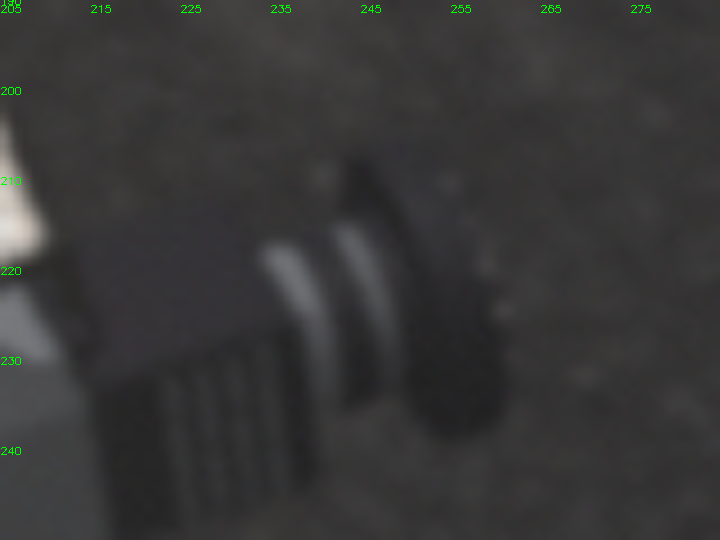

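The lens front triangulates to (0.671, -0.020, 0.20), which agrees with the base-plate fit. That puts the view point at about (0.571, -0.020, 0.200).

>>> play_rows:
  plan:
    - {"turn": [0,0.005,0],"translation": [0.002,0,0.002],"grip": 0.0}
    - {"turn": [0,0,0],"translation": [0.004,-0.001,0.005],"grip": 0.0}
    - {"turn": [0,0,0],"translation": [0.005,-0.001,0.007],"grip": 0.0}
    - {"turn": [0,0,0],"translation": [0.006,-0.001,0.009],"grip": 0.0}
    - {"turn": [0,0,0],"translation": [0.006,-0.001,0.009],"grip": 0.0}
    - {"turn": [0,0,0],"translation": [0.006,-0.001,0.009],"grip": 0.0}
    - {"turn": [0,0,0],"translation": [0.006,-0.001,0.009],"grip": 0.0}
    - {"turn": [0,0,0],"translation": [0.005,-0.001,0.007],"grip": 0.0}
    - {"turn": [0,0,0],"translation": [0.003,0,0.005],"grip": 0.0}
    - {"turn": [0,0,0],"translation": [0.002,0,0.002],"grip": 0.0}
    - {"turn": [0,0,0],"translation": [0,0,0],"grip": 0.0}

```text
t: 22.2
eef_pos: [0.5707, -0.085, 0.2153]
eef_rot: [[1.0, 0.0, 0.001], [-0.001, 0.0, 1.0], [0.0, -1.0, 0.0]]
ft_force: [0.6, -0.7, -4.6]
grip_width: 0.137
```

```bash
python3 -c "
from h import *
go((.571,-.085,.2131),0)
"
```

```text
t 22.20 pos [ 0.5707 -0.085   0.2153] yaw -0.06 grip 0.0121 F [ 0.58 -0.69 -4.62]
tool shift [ 0.0003  0.0022 -0.    ] turn [-0.0005 -0.0011  0.0003] dist 0.0022
```

>>> play_rows:
  plan:
    - {"turn": [0,0,0],"translation": [0,0.002,0],"grip": 0.0}
    - {"turn": [0,0,0],"translation": [0,0,0],"grip": 0.0}
    - {"turn": [0,0,0],"translation": [0,0,0],"grip": 0.0}
    - {"turn": [0,0,0],"translation": [0,0,0],"grip": 0.0}
    - {"turn": [0,0,0],"translation": [0,0,0],"grip": 0.0}

```text
t: 22.7
eef_pos: [0.5701, -0.0863, 0.213]
eef_rot: [[1.0, -0.0, 0.003], [-0.003, -0.0, 1.0], [-0.0, -1.0, -0.0]]
ft_force: [-0.0, -1.0, -5.4]
grip_width: 0.134
```

```bash
python3 -c "
from h import *
go((.571,-.085,.2131),0)
print(r.observe()['qvel'].round(2))
snap('side',210,110,140,130,'pics/i1.png',4);snap('top',280,150,130,120,'pics/i2.png',4)
print(proj('side',[(.571,-.02,.2)]),proj('top',[(.571,-.02,.2)]))
"
```

```text
t 22.70 pos [ 0.5701 -0.0863  0.213 ] yaw -0.17 grip 0.0118 F [-0.05 -0.95 -5.41]
tool shift [ 0.0009 -0.0001  0.0013] turn [ 0.0001 -0.003  -0.0003] dist 0.0016
[-0.22 -0.02  0.05 -0.03 -0.02 -0.05]
[[305.66557122 204.15905859]] [[337.39600117 244.46637978]]
```

View pics/i1.png

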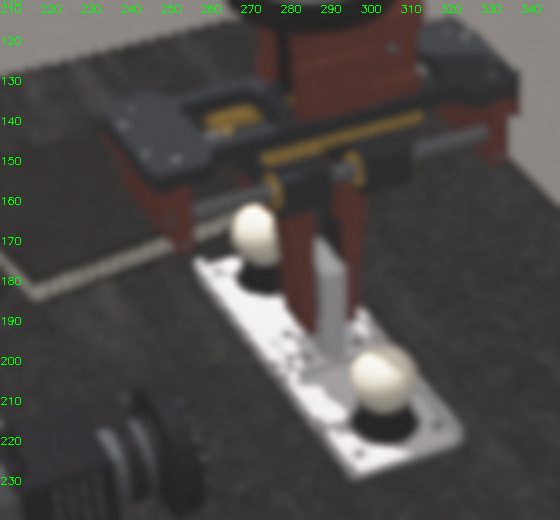

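View pics/i2.png

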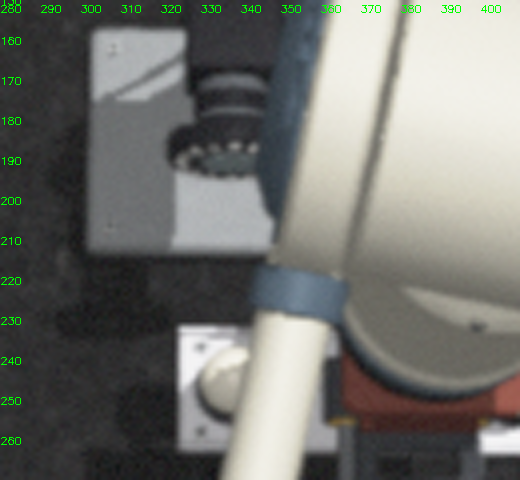

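The suspect ball is at side (305.7,205), against a prediction of (305.7,204.2). In the top view it is at about (339,245), against the lens centre column at 338. Both balls are seated, and the carrier is level, still and about 70 mm clear of the lens. Handing in.

```bash
python3 -c "
from h import *
print(r.finish_job());go((.571,-.085,.2131),0)"
```

```text
the job is handed in; nothing more can be done
None
the job is handed in; nothing more can be done
```

I gripped the white ball on the steel rest at 8–12 N (not the yellow look-alike) and set it down softly in the empty seat. I then took the carrier by its upright grip at 40 N and carried it level to the macro camera. I handed the job in at about 22.8 s, still holding it there; no verdict was reported.

**Last checks before handing in:**
- **Ball position:** in the side view the suspect ball was within 1 px of where it should be. In the top view the arm partly hid it, but it was within about 2 px, or roughly 3 mm.
- **Hold:** the tool was 1.6 mm from its target, with the carrier less than 0.2° off crosswise. It was level by the tool's pose and nearly still, with joint speeds under 0.25°/s.
- **Balls:** both looked seated in the side view. The wrist force of about 5 N matches the loaded carrier.

**Disagreements:** fits of the camera's base plate from the two views differed by about 6–8 mm in y. I used the directly measured lens position, where the views agreed to 2–4 mm. The tool also drifted during larger moves, by up to 27 mm in height on the way to the carrier, and I corrected this before each critical step.

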